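Set the tilting vise and hold the pendulum gauge on the rough stone at its set angle

ROBOT

A 6-joint arm with a two-finger parallel gripper is mounted at the origin on a cart in front of the work surface, level with it; the furniture and walls round the work are solid. World frame = base frame: x ahead of the robot, y to its left, z up, the work surface at z = 0. Lengths are in m, angles in rad, forces in N, time in s.
With the tool pointing down it reaches from about 0.35 to 0.975 m from the base axis. Payload 7.1 kg.
Tool frame: the origin (TCP) lies midway between the tips of the shut fingers; the grasp point (between the pads) lies 19 mm behind it; z points along the fingers, y is the direction in which the jaws open and shut (so a half turn about z gives the same grasp; the last joint's range is limited). The gripper opens to 88 mm and grips with 3 to 60 N. Pads are 20 mm wide; open, the fingers measure 115 mm over their backs; the gripper's body (75 mm by 178 mm) begins 61 mm behind the grasp point.
Start: joints at [-1.128, 0.423, 1.63, -0, 1.089, -0.019], TCP at [0.278, -0.56, 0.223] pointing down, gripper open.
Joint ranges: [-3, 3], [-0.9, 2.11], [0.09, 2.58], [-1.31, 4.45], [0.11, 2.69], [-2.54, 2.54]. Speed limits (rad/s): [2.39, 2.39, 3.01, 3.14, 3.14, 3.14].

INTERFACE

Orientations are given as a 3x3 rotation matrix whose columns are the frame's x, y, z axes.
In Python, from bench import status, cams, job_done gives the robot as it stands.
- The arm moves only by the tool carry_out, never from a script. Its argument "series" is a list that holds one entry, the list of rows, each a list of 7 numbers: the shift along the tool's x, y, z in cm, then the turn, a rotation vector about the tool's x, y, z in rad, then the closure, from -1 (fully open) to 1 (shut). In form: [[[dx, dy, dz, ax, ay, az, grip], ...]]. A call has 1 to 12 rows; each row is the pose to reach, as a shift and turn from the pose commanded when the call began, along the tool's axes at that moment; what a row does not reach only later rows make up. A row lasts 1/12 s, in which the tool goes at most 41.7 mm and 7.16 degrees, less where a joint would pass 70% of its speed; a pose out of reach is approached as far as the arm can. A call with a gripper value outside its range is refused whole. The fingers move at their own pace and stop on an object; the grip force is fixed at half the most. Time passes only in rows, so rows that repeat a pose let the fingers close. It gives the time, the measured TCP pose, the force and the opening at its end, in the units of the state.
- status.get_state(): the state, without advancing time (a new reading comes with each control period).
- cams.snapshot(name): name is "side" or "top"; returns a dict with "image" (420x560x3 uint8, blue, green, red), "fx", "fy", "cx", "cy" (pixels), "k1" (the pictures are not rectified: a ray, as slopes to the right and down, at radius r is drawn at 1 + k1 r^2 times it, then the intrinsics apply), "view" (4x4, takes a point from world to camera coordinates). Camera axes: x right, y down, z forward; pixel columns grow to the right and rows downward; lengths in m; the calibration is good to about 2 mm. A picture is of the moment at which its call begins. There is no depth.
- job_done(): hands the job in, once; it reports no verdict.
The state is a dict: "t": time; "qpos": joint angles; "joint_vel": joint speeds; "joint_efforts": joint torques, N m; "tcp_pos": TCP position; "tcp_rot": TCP orientation; "force": force on the tool from outside, world axes, zero at the start; "wrist_torque": the same for the moment, N m; "gripper_width": finger opening in m.
Only numpy, scipy, OpenCV 4.12 (cv2) and the standard library are available. Lean on these libraries where they do the work, as an engineer would, in place of code of your own. Each camera call takes 0.05 s, during which the arm holds its last target.

TASK

With its lever, bring the tilting swivel vise round until its pointer stands on the long zero line and lower it until it is level on its stop. Then take the pendulum angle gauge by its top grip, set its foot on the crown of the rough stone in the jaws, with the foot running the same way as the vise's lever, and rock it until the swinging pointer settles in the gap of the fork on the gauge's rim. Finish while still holding it there, lightly pressed on the stone and clear of the jaws, so that the facet line can be scribed along its foot; leave the vise as set and the other things on the bench where they are.

Things in the scene. Friction and masses are not known exactly. Their poses are not given: they have to be found in the camera images.
- vise: fixed round base of a small tilting swivel vise, 114 mm across with three bolt lugs (to 75 mm from the centre). Origin: centre of its underside. The bare metal degree ring on its rim has a long zero line on the base's -x side (towards the robot). x: from the zero line to the centre; -y: where the lever points at swivel zero. Its yaw varies a little.
- swivel (a joint): swivel of the vise about the vertical through the base's origin, rad; 0 = its small pointer on the zero line, positive = turned counter-clockwise seen from above. Stiff (0.3 N m), stays where it is left; range -0.6 to 0.9; starts between 0.12 and 0.5.
- tilt (a joint): tilt of the vise's cradle (with lever, jaws and stone), rad; 0 = level, on its stop; positive = the lever's end raised. The axis is horizontal, 48 mm above the bench, crosses the swivel axis and at swivel 0 runs along the base's x. Stiff (0.45 N m), stays where it is left; range 0 to 0.6; starts between 0.18 and 0.4.
- lever_knob (a point): centre of the black ball, 28 mm across, on the end of the vise's lever (an 11 mm round bar). It lies 112 mm from the swivel axis and, in the cradle's frame, 10 mm above the tilt axis: 58 mm above the bench when level. It can be gripped from above across the lever, and it turns between the fingers as the lever is lowered. Orientation: the cradle's; its -y points along the lever, outwards.
- jaws: the two vise jaws, 60 mm long, gripping the stone from its +x and -x sides; fixed to the cradle. Their tops are 39 mm above the tilt axis, 23 mm below the top of the stone; a screw with a small cross bar sticks out of the jaw on the zero line's side. Origin on the tilt axis under the middle of the stone.
- rough_stone: brown rough stone, 44 (across the jaws) x 60 (along the jaws and lever) x 42 mm, fixed in the jaws; its uneven top is level in the middle, about 4 mm lower 26 mm towards the lever, and falls away on the other side and towards +x. Origin under its middle, 20 mm above the tilt axis.
- stone_crown (a point): middle of the highest part of the stone, 62 mm above the tilt axis and 10 mm from the swivel axis towards the zero line; 110 mm above the bench when level.
- gauge: pendulum angle gauge, 0.28 to 0.42 kg, 138 mm tall, standing on the bench, round white dial (92 mm) facing the robot. Foot 96 (y) x 36 x 10 mm, flat below; case 20 mm thick, rim 6 mm proud at the dial side, dial centre 54 mm up; black grip on top 46 (y) x 20 (x) mm, 104 to 138 mm up. Origin: centre of the foot's underside. Dial faces its -x; z up.
- gauge_grip (a point): where to hold the gauge: middle of the black grip, 125 mm above the underside; grip it across its 20 mm thickness (gauge x).
- gauge_foot (a point): centre of the foot's flat underside (the gauge's origin).
- pointer (a joint): the gauge's swinging pointer, a thin black pendulum pivoted at the dial centre, rad; it always hangs plumb after swinging for about half a second. 0 = points straight to the foot; positive = tip towards the gauge's +y. Leaning the gauge's top towards its +y by an angle makes it read that angle.
- pointer_tip (a point): tip of the pointer, 38 mm below the dial centre; its z axis runs along the pointer from tip to pivot.
- index (a joint): setting of the steel rim ring that carries the fork, rad, counted like the pointer; does not move by itself. Set between 0.14 and 0.38: the gauge's top must lean towards its +y by as much. The fork is two short dark prongs reaching in from the rim; the pointer stands free between them within 0.05 rad of the middle.
- index_mark (a point): middle of the fork's gap, 38 mm from the dial centre; its z axis runs from there to the dial centre.
- slab_agate_a: bystander: sawn agate slab, brown and white, 65 x 86 x 6 mm, lying on the bench behind and between vise and gauge. Origin: centre of its underside.
- wax_stick: bystander: brown wax stick 110 x 14 x 12 mm on the bench near its front edge. Origin: centre of its underside.
- caliper: bystander: sliding caliper 164 x 52 x 11 mm lying to the left of the vise. Origin: centre of its underside.
- pliers_blue: bystander: blue-handled pliers 181 x 69 x 12 mm lying to the right of the gauge. Origin: centre of its underside.

How it is judged:
On the way, in this order (a step that is already met when the one before it is completed fails the run):
1. the vise stands on its zero line and level on its stop, before the gauge is lifted (value of joint swivel between -0.07 and 0.07 rad and value of joint tilt below 0.06 rad and height (world z) of gauge_foot below 0.02 m), for 0.2 s.
2. the gauge is carried by the gripper (height (world z) of gauge_foot above 0.04 m and contact force between gauge and the fingers above 1 N), for 0.2 s.
At the end, for the whole second after the job is handed in: Vise within 0.07 rad of zero and 0.06 of level; gauge gripped and still, pressing the stone with 0.5 to 30 N, touching no jaw, foot centre within 30 mm of the crown, foot within 0.26 rad of the lever's zero direction; pointer at rest within 0.055 rad of the fork's middle (value of joint swivel between -0.07 and 0.07 rad and value of joint tilt below 0.06 rad and contact force between gauge and the fingers above 1 N and contact force between gauge and rough_stone between 0.5 and 30 N and contact force between gauge and jaws below 0.3 N and horizontal distance between gauge_foot and stone_crown below 0.03 m and height (world z) of gauge_foot above 0.085 m and angle between the x axis of gauge and the x axis of vise, either way round below 0.26 rad and angle between the z axis of pointer_tip and the z axis of index_mark, either way round below 0.055 rad and velocity of joint pointer between -0.3 and 0.3 rad/s and linear speed of gauge below 0.02 m/s); the arm keeps its last pose, push and grip.
It fails at once if the gauge is knocked over (angle between gauge's own z axis and vertical above 1 rad).
It fails at once if the gauge is pressed hard on the stone (over 45 N) (contact force between gauge and rough_stone above 45 N).
It fails at once if a bystander is pushed away by more than 30 mm (distance of any of slab_agate_a, wax_stick, caliper, pliers_blue from where it was at the start of the episode above 0.03 m).
It also fails if it takes over 54 s, if anything falls off the work surface, if the arm or the gripper's body presses on something with over 40 N, if the wrist force passes 120 N, or if a joint passes its speed limit or range.

## Working session

There is one attempt and no reset: what is moved stays moved. The work goes in short steps, Python scripts to look and compute and a tool call to move; the robot and the scene stay as the last step left them, time stands still between calls to the robot, and variables do not carry over. Pictures are saved under pics/ and viewed, and the job is handed in when it is done.

Besides the shell and the picture viewer there is one more tool, called as name([rows], argument=value, ...), one row to a line, values as JSON. carry_out: Moves the arm, as the interface text tells. Its arguments: {"type":"object","properties":{"series":{"type":"array","items":{"type":"array","items":{"type":"array","items":{"type":"number"}}}}},"required":["series"]}

```bash
ls; mkdir -p pics; cat > h.py <<'E'
import numpy as np, cv2
from bench import status, cams, job_done
def snap(n,f=None):
    s=cams.snapshot(n)
    if f: cv2.imwrite('pics/'+f,s['image'])
    return s
def K(s): return np.array([[s['fx'],0,s['cx']],[0,s['fy'],s['cy']],[0,0,1.]])
def und(s,uv):
    # k1 radial on slopes
    d=np.array([s['k1'],0,0,0,0.])
    return cv2.undistortPoints(np.array(uv,float).reshape(-1,1,2),K(s),d).reshape(-1,2)
def ray(s,uv):
    p=und(s,[uv])[0]; V=np.array(s['view']); R=V[:3,:3]
    return -R.T@V[:3,3], R.T@np.array([p[0],p[1],1])
def onz(s,uv,z):
    c,d=ray(s,uv); return c+d*(z-c[2])/d[2]
def tri(s1,u1,s2,u2):
    c1,d1=ray(s1,u1);c2,d2=ray(s2,u2)
    A=np.stack([d1,-d2],1);t=np.linalg.lstsq(A,c2-c1,rcond=None)[0]
    a=c1+d1*t[0];b=c2+d2*t[1];return (a+b)/2,np.linalg.norm(a-b)
def proj(s,P):
    V=np.array(s['view']);d=np.array([s['k1'],0,0,0,0.])
    return cv2.projectPoints(np.array(P,float).reshape(-1,1,3),cv2.Rodrigues(V[:3,:3])[0],V[:3,3],K(s),d)[0].reshape(-1,2)
E
python3 - <<'E'
from h import *
for n in('side','top'):
    s=snap(n,n+'0.png'); V=np.array(s['view']); print(n,s['fx'],s['k1'],-V[:3,:3].T@V[:3,3],V[2,:3])
st=status.get_state(); print(st)
E
```

```text
pics
side 486.03212430251216 -0.06100429766672673 [ 0.12997707 -1.08871156  0.88160623] [ 0.22895429  0.76298763 -0.6045079 ]
top 524.9516836147046 -0.1483991981733549 [ 0.3143715  -0.08968762  1.30783669] [ 0.12296157  0.01141455 -0.99234579]
{'t': 0.1, 'qpos': array([-1.12798565e+00,  4.23717218e-01,  1.63061973e+00, -2.73535285e-05,
        1.08861216e+00, -1.90374828e-02]), 'joint_vel': array([ 1.91203697e-04,  6.86378084e-05, -2.30237189e-03,  1.43496833e-03,
        9.22463869e-04,  2.94429077e-04]), 'joint_efforts': array([ 2.53917751e-04, -5.45611238e+01, -2.74323785e+01,  6.45713601e-02,
        1.88840559e-02, -6.41519409e-05]), 'tcp_pos': array([ 0.27827892, -0.55906055,  0.22200649]), 'tcp_rot': array([[ 8.95224823e-01,  4.45614354e-01, -6.03114459e-04],
       [ 4.45614762e-01, -8.95223998e-01,  1.21524675e-03],
       [ 1.60885660e-06, -1.35667576e-03, -9.99999080e-01]]), 'force': array([-0.21774136,  0.67382722, -0.65896423]), 'wrist_torque': array([-0.06045555,  0.00050271,  0.00862832]), 'gripper_width': 0.08764515343514467}
```

View pics/side0.png

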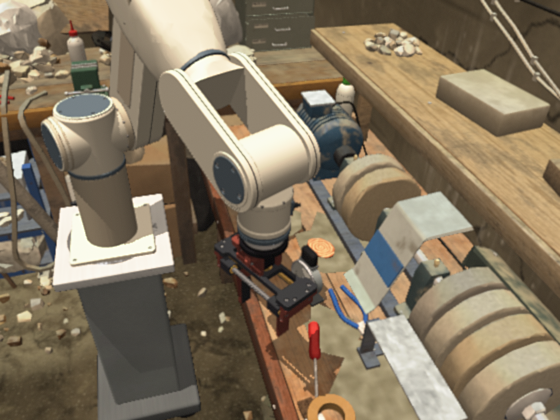

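View pics/top0.png

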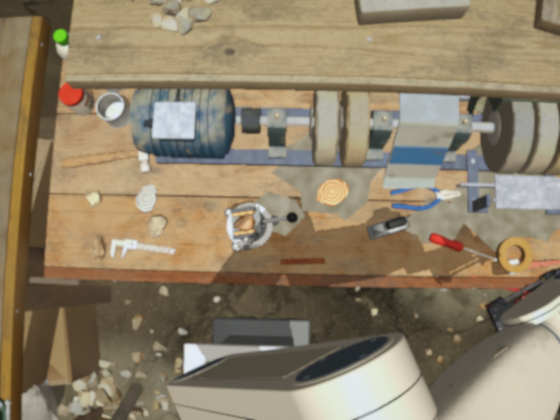

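```bash
python3 - <<'E'
from h import *
s=snap('top'); im=s['image']
cv2.imwrite('pics/t1.png',cv2.resize(im[175:285,200:330],None,fx=6,fy=5.4,interpolation=cv2.INTER_CUBIC)) 
cv2.imwrite('pics/t2.png',cv2.resize(im[180:270,350:470],None,fx=6,fy=6,interpolation=cv2.INTER_CUBIC)) 
for uv,z in [((249,225),0.03),((292,217),0.08),((390,228),0.13),((303,261),0.01),((333,192),0)]: print(uv,onz(s,uv,z))
for y in (-.4,0,.4): print(proj(s,[0.35,y,0]))
E
```

```text
(249, 225) [0.44732466 0.00426525 0.03      ]
(292, 217) [ 0.46342864 -0.10018481  0.08      ]
(390, 228) [ 0.43737031 -0.32233491  0.13      ]
(303, 261) [ 0.36321908 -0.13031572  0.01      ]
(333, 192) [ 0.53914298 -0.20309241  0.        ]
[[410.43391697 268.59825177]]
[[250.35750951 265.20519708]]
[[ 93.91128573 260.48864434]]
```

View pics/t1.png

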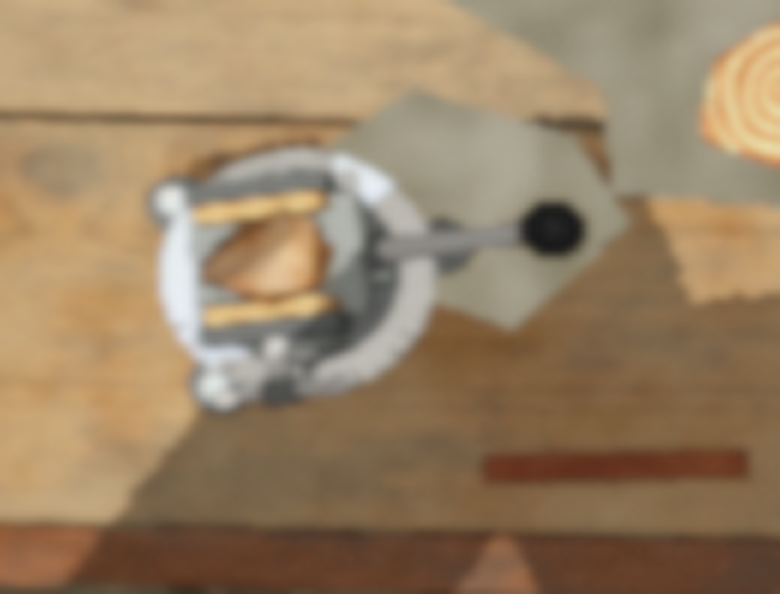

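View pics/t2.png

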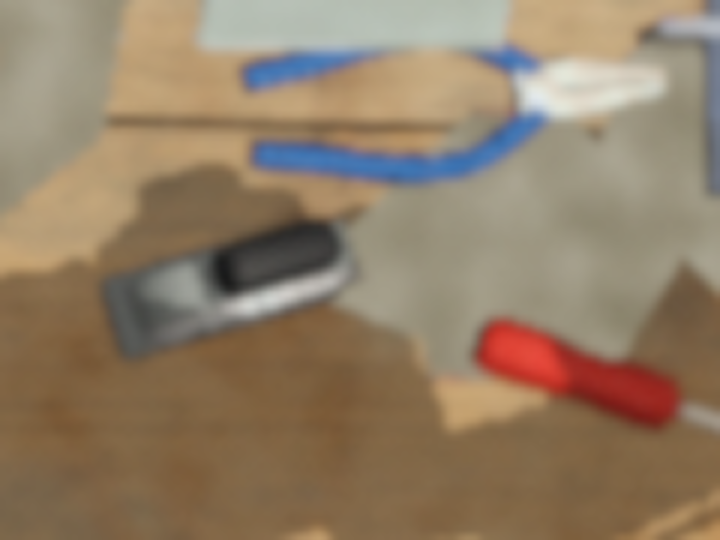

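```bash
python3 - <<'E'
from h import *
ims=[snap('top')['image'].astype(float) for _ in range(4)]
print(np.abs(ims[0]-ims[1]).mean())
im=np.mean(ims,0)
c=im[195:255,218:282]
c=cv2.resize(c,None,fx=12,fy=10,interpolation=cv2.INTER_CUBIC)
g=np.clip((c-40)*1.3,0,255)
cv2.imwrite('pics/t3.png',g)
E
```

```text
0.3794614512471655[ WARN:0@5.708] global loadsave.cpp:1063 imwrite_ Unsupported depth image for selected encoder is fallbacked to CV_8U.
```

View pics/t3.png

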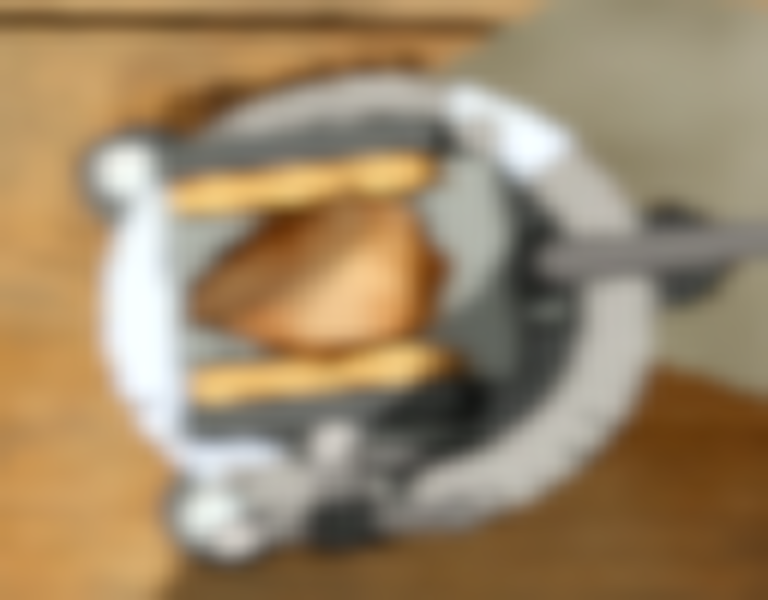

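```bash
python3 - <<'E'
from h import *
s=snap('top')
P=[]
for u in [(228.4,212),(235.9,246.5),(275.5,220.5)]:
    p=onz(s,u,0.012);P.append(p[:2]);print(p)
for z in (0.02,.03):
  for u in [(218+105/12,195+31),(218+655/12,195+31),(218+380/12,195+7),(218+420/12,195+53)]: print(z,onz(s,u,z))
# circle through 3
from numpy.linalg import solve
A=np.array(P);M=np.c_[2*A,np.ones(3)];c=solve(M,(A**2).sum(1));print(c[:2],np.sqrt(c[2]+c[:2]@c[:2]))
for a in A: print(np.degrees(np.arctan2(*(a-c[:2])[::-1])))
E
```

```text
[0.48058261 0.05812244 0.012     ]
[0.3949368 0.0364072 0.012    ]
[ 0.46197904 -0.05997087  0.012     ]
0.02 [0.44457583 0.06003358 0.02      ]
0.02 [ 0.44725042 -0.05330857  0.02      ]
0.02 [0.5057933 0.0051705 0.02     ]
0.02 [ 0.39179577 -0.00660363  0.02      ]
0.03 [0.4435648 0.058871  0.03     ]
0.03 [ 0.44621862 -0.05359105  0.03      ]
0.03 [0.50430692 0.00443393 0.03      ]
0.03 [ 0.39119457 -0.00724877  0.03      ]
[0.44909161 0.00257131] 0.0638561707235885
60.45182876679081
148.00288911549012
-78.35661243297338
```

```bash
cat >> h.py <<'E'
from scipy.spatial.transform import Rotation as Rn
def down(psi):  # tool y along world angle psi, z down
    y=np.array([np.cos(psi),np.sin(psi),0]);z=np.array([0,0,-1.]);return np.stack([np.cross(y,z),y,z],1)
def delta(p,R):
    st=status.get_state();T=st['tcp_rot']
    d=T.T@(np.array(p)-st['tcp_pos'])*100
    w=Rn.from_matrix(T.T@R).as_rotvec()
    print('move',np.round(d,2),np.round(w,3),'from',np.round(st['tcp_pos'],4),'t',st['t']);return d,w
E
python3 - <<'E'
from h import *
delta([0.45,-0.15,0.30],down(0.15))
E
```

```text
move [ 33.6  -29.02  -7.74] [-0.    -0.    -1.259] from [ 0.2785 -0.5594  0.2226] t 0.4
```

carry_out([
  [[33.6,-29,-7.7,0,0,-1.26,-1],[33.6,-29,-7.7,0,0,-1.26,-1],[33.6,-29,-7.7,0,0,-1.26,-1],[33.6,-29,-7.7,0,0,-1.26,-1],[33.6,-29,-7.7,0,0,-1.26,-1],[33.6,-29,-7.7,0,0,-1.26,-1],[33.6,-29,-7.7,0,0,-1.26,-1],[33.6,-29,-7.7,0,0,-1.26,-1],[33.6,-29,-7.7,0,0,-1.26,-1],[33.6,-29,-7.7,0,0,-1.26,-1],[33.6,-29,-7.7,0,0,-1.26,-1],[33.6,-29,-7.7,0,0,-1.26,-1]],
])

```text
t: 1.4
tcp_pos: [0.4523, -0.146, 0.3011]
tcp_rot: [[-0.156, 0.988, 0.003], [0.988, 0.156, 0.001], [0.0, 0.003, -1.0]]
force: [-0.8, -0.5, -0.2]
gripper_width: 0.0879
```

```bash
python3 - <<'E'
from h import *
delta([0.34,0.35,0.32],down(0.5)); snap('side','s1.png'); snap('top','t4.png')
E
```

```text
move [50.74 -3.36 -1.89] [ 0.003  0.    -0.344] from [ 0.4523 -0.146   0.3011] t 1.4
```

View pics/s1.png

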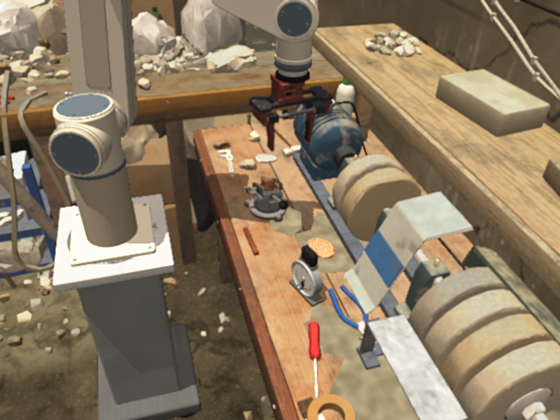

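```bash
python3 - <<'E'
from h import *
s=snap('side')
im=s['image']
a=cv2.resize(im[165:230,235:300],None,fx=9,fy=9,interpolation=cv2.INTER_CUBIC)
cv2.imwrite('pics/s2.png',a)
b=cv2.resize(im[235:310,280:335],None,fx=8,fy=8,interpolation=cv2.INTER_CUBIC)
cv2.imwrite('pics/s3.png',b)
E
```

```text
(no output)
```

View pics/s2.png

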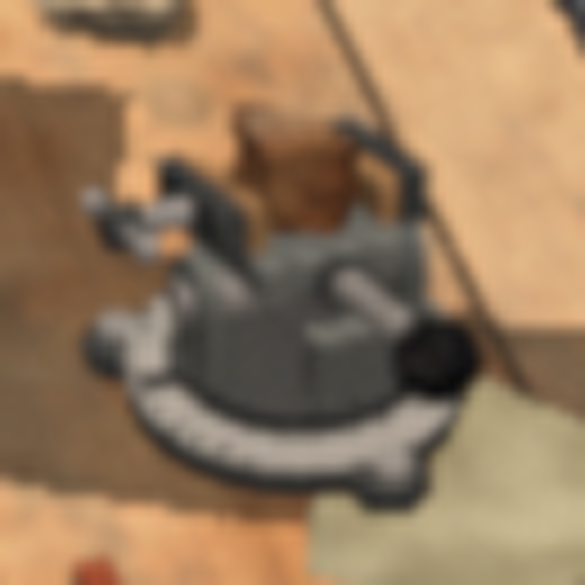

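View pics/s3.png

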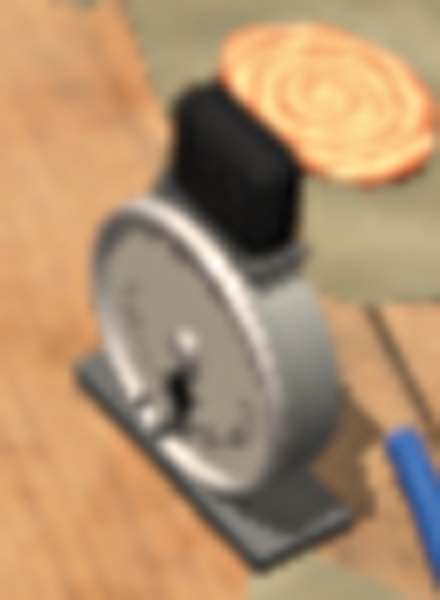

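View pics/t4.png

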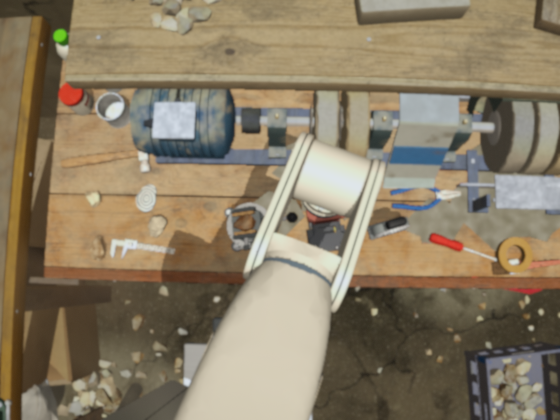

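```bash
python3 - <<'E'
from h import *
s=snap('side');t=snap('top');t0=cv2.imread('pics/top0.png')
def blob(im,x0,x1,y0,y1,th):
    g=im[y0:y1,x0:x1].max(2).astype(float);m=g<th;y,x=np.nonzero(m);return x.mean()+x0,y.mean()+y0,m.sum()
ks=blob(s['image'],277,291,197,212,45);kt=blob(t0,284,300,209,226,45);print(ks,kt)
k,e=tri(s,ks[:2],t,kt[:2]);print('knob',k,e)
c=np.array([.4475,.003])
v=k[:2]-c;print('lever len',np.linalg.norm(v),'ang from -y ccw',np.arctan2(v[0],-v[1]))
for z in (.02,.025,.03):
    p=onz(s,(252.2,207),z);w=p[:2]-c;print(z,p,np.hypot(*w),'zero ang from -x',np.arctan2(-w[1],-w[0]))
# rim bottom extremes
for z in (.02,.025,.03):
  for u in [(235+125/9,165+380/9),(235+300/9,165+480/9),(235+180/9,165+450/9)]:
    p=onz(s,u,z);print(z,np.hypot(*(p[:2]-c)))
m=np.array([[ (235+437/9),0]])
E
```

```text
(np.float64(282.9344262295082), np.float64(204.54098360655738), np.int64(61)) (np.float64(291.5892857142857), np.float64(216.92857142857142), np.int64(56))
knob [ 0.46065643 -0.09871508  0.08862408] 0.003813699015292811
lever len 0.10256241852162852 ang from -y ccw 0.12863173334908604
0.02 [ 0.39714583 -0.00214752  0.02      ] 0.05061658768867441 zero ang from -x 0.10187241832611746
0.025 [ 0.39559542 -0.00845298  0.025     ] 0.05315313471039211 zero ang from -x 0.2171744591287191
0.03 [ 0.39404501 -0.01475843  0.03      ] 0.056327591911398855 zero ang from -x 0.3207417506742091
0.02 0.06003428346259986
0.02 0.06982858109431687
0.02 0.06738938705311914
0.025 0.06223651597618997
0.025 0.07602099943464628
0.025 0.0725727224757165
0.03 0.06501412542930121
0.03 0.08221345151836885
0.03 0.07791704101989463
```

```bash
python3 - <<'E'
from h import *
s=snap('side')
t=snap('top')
a=np.linspace(0,2*np.pi,200)
c=np.array([.4475,.003])
im=cv2.resize(s['image'][165:230,235:300],None,fx=9,fy=9,interpolation=cv2.INTER_CUBIC)
for z,col in((0,(0,0,255)),(.022,(0,255,0))):
    P=proj(s,np.c_[c[0]+.057*np.cos(a),c[1]+.057*np.sin(a),0*a+z])
    for p in P: cv2.circle(im,(int((p[0]-235+.5)*9),int((p[1]-165+.5)*9)),1,col,-1)
cv2.imwrite('pics/s4.png',im)
t0=cv2.imread('pics/top0.png')
im=cv2.resize(t0[190:260,210:290],None,fx=8,fy=8,interpolation=cv2.INTER_CUBIC)
for z,col in((0,(0,0,255)),(.022,(0,255,0))):
    P=proj(t,np.c_[c[0]+.057*np.cos(a),c[1]+.057*np.sin(a),0*a+z])
    for p in P: cv2.circle(im,(int((p[0]-210+.5)*8),int((p[1]-190+.5)*8)),1,col,-1)
cv2.imwrite('pics/t5.png',im)
E
```

```text
(no output)
```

View pics/s4.png

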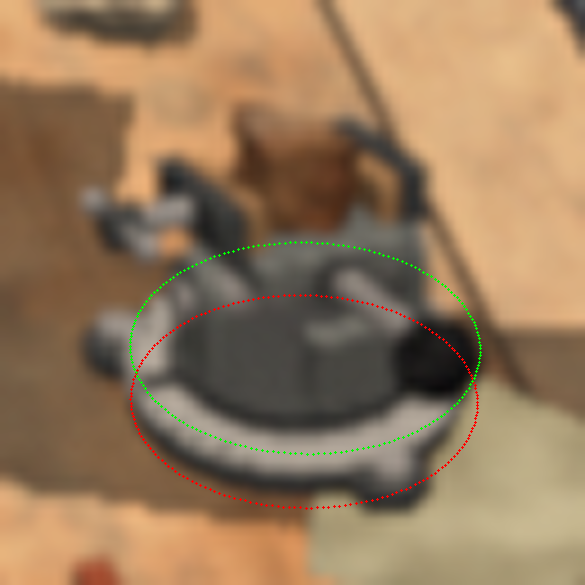

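View pics/t5.png

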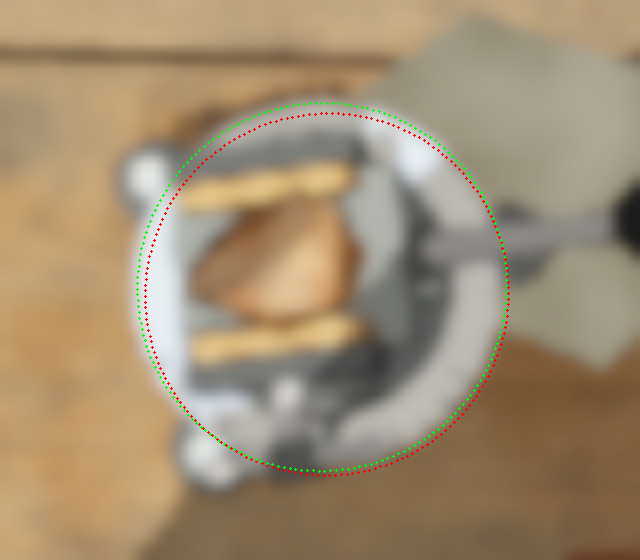

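```bash
python3 - <<'E'
from h import *
s=snap('side')
t0=cv2.imread('pics/top0.png')
a=cv2.resize(s['image'][188:222,243:283],None,fx=18,fy=16,interpolation=cv2.INTER_LANCZOS4)
a=np.clip((a.astype(float)-30)*1.5,0,255).astype(np.uint8)
cv2.imwrite('pics/s5.png',a)
a=cv2.resize(t0[225:255,230:270],None,fx=18,fy=18,interpolation=cv2.INTER_LANCZOS4)
a=np.clip((a.astype(float)-30)*1.4,0,255).astype(np.uint8)
cv2.imwrite('pics/t6.png',a)
E
```

```text
(no output)
```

View pics/s5.png

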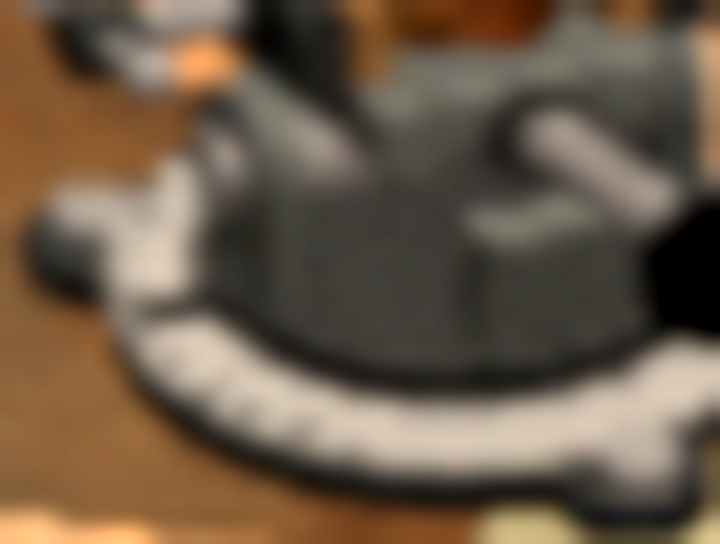

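View pics/t6.png

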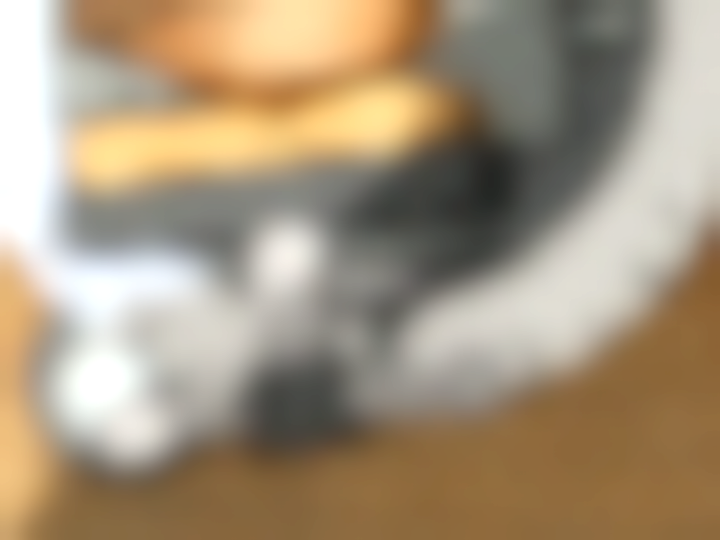

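```bash
python3 - <<'E'
from h import *
from scipy.optimize import least_squares
s=snap('side')
f=lambda q:(243+(q[0]+.5)/18-.5,188+(q[1]+.5)/16-.5)
pts=[(105,270),(120,325),(140,348),(180,395),(240,440),(330,470),(420,482),(500,480),(560,470)]
for z in (.012,.02,.028):
    W=np.array([onz(s,f(p),z)[:2] for p in pts])
    r=least_squares(lambda x:np.hypot(*(W-x[:2]).T)-.057,[.4475,.003]);c=r.x
    r2=least_squares(lambda x:np.hypot(*(W-x[:2]).T)-x[2],[.4475,.003,.057])
    print(z,c,np.abs(r.fun).max(),r2.x)
    for q in [(118,310),(155,302),(195,295),(178,365),(210,402),(250,418),(300,440),(355,455)]:
        w=onz(s,f(q),z)[:2]-c;print(q,round(np.hypot(*w),4),round(np.degrees(np.arctan2(-w[1],-w[0])),1))
E
```

```text
0.012 [0.44679449 0.00365729] 0.001638243719820645 [0.44659818 0.00350795 0.05679423]
(118, 310) 0.0563 -7.1
(155, 302) 0.0501 -9.0
(195, 295) 0.0435 -11.0
(178, 365) 0.0517 12.7
(210, 402) 0.0533 25.7
(250, 418) 0.052 34.2
(300, 440) 0.0525 45.4
(355, 455) 0.0527 56.0
0.02 [ 0.44437947 -0.00601216] 0.0016151838996281698 [ 0.4436854  -0.00654     0.05627175]
(118, 310) 0.0563 -6.7
(155, 302) 0.0501 -8.5
(195, 295) 0.0435 -10.3
(178, 365) 0.0518 12.9
(210, 402) 0.0534 25.8
(250, 418) 0.0521 34.2
(300, 440) 0.0526 45.3
(355, 455) 0.0528 55.8
0.028 [ 0.44196339 -0.01568266] 0.0015912704566352284 [ 0.44077263 -0.01658794  0.05574927]
(118, 310) 0.0562 -6.2
(155, 302) 0.0501 -7.9
(195, 295) 0.0435 -9.7
(178, 365) 0.0519 13.2
(210, 402) 0.0536 25.9
(250, 418) 0.0523 34.3
(300, 440) 0.0527 45.2
(355, 455) 0.0529 55.5
```

```bash
python3 - <<'E'
from h import *
delta([0.461,-0.1,0.15],down(0.13)); delta([0.461,-0.1,0.069],down(0.13))
E
```

```text
move [ 4.89  1.89 14.94] [-0.    -0.     0.019] from [ 0.4496 -0.1511  0.2994] t 1.85
move [ 4.88  1.89 23.04] [-0.    -0.     0.019] from [ 0.4496 -0.1511  0.2994] t 1.85
```

carry_out([
  [[4.9,1.9,14.5,0,0,0.02,-1],[4.9,1.9,14.5,0,0,0.02,-1],[4.9,1.9,14.5,0,0,0.02,-1],[4.9,1.9,14.5,0,0,0.02,-1],[4.9,1.9,14.5,0,0,0.02,-1],[4.9,1.9,18,0,0,0.02,-1],[4.9,1.9,21,0,0,0.02,-1],[4.9,1.9,23,0,0,0.02,-1],[4.9,1.9,23,0,0,0.02,-1],[4.9,1.9,23,0,0,0.02,-1]],
])

```text
t: 2.68
tcp_pos: [0.4617, -0.0997, 0.0703]
tcp_rot: [[-0.13, 0.992, -0.001], [0.992, 0.13, 0.0], [0.0, -0.001, -1.0]]
force: [0.3, -0.4, -0.4]
gripper_width: 0.0881
```

```bash
python3 - <<'E'
from h import *
s=snap('side')
im=s['image']
a=cv2.resize(im[120:240,220:330],None,fx=6,fy=5,interpolation=cv2.INTER_CUBIC)
cv2.imwrite('pics/s6.png',a)
delta([0.461,-0.1,0.069],down(0.13))
E
```

```text
move [-0.01 -0.15  0.21] [0.001 0.001 0.   ] from [ 0.4625 -0.0997  0.0711] t 2.7333
```

View pics/s6.png

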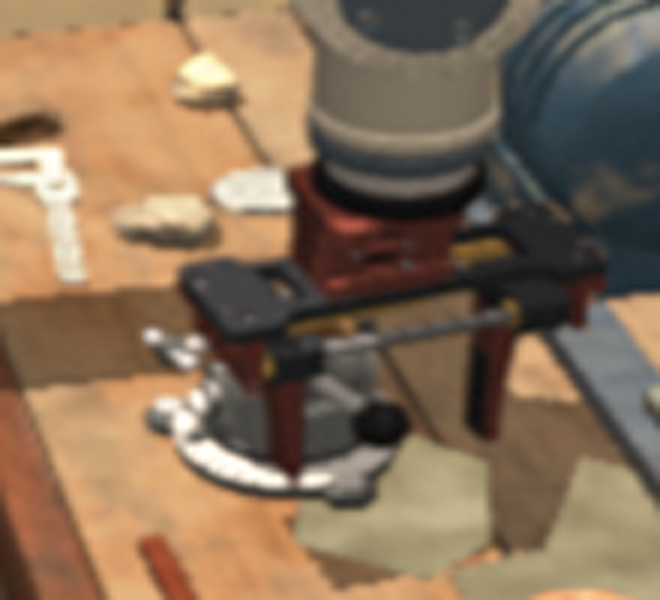

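carry_out([
  [[0,0,0.2,0,0,0,0.9],[0,0,0.2,0,0,0,0.9],[0,0,0.2,0,0,0,0.9],[0,0,0.2,0,0,0,0.9],[0,0,0.2,0,0,0,0.9],[0,0,0.2,0,0,0,0.9],[0,0,0.2,0,0,0,0.9],[0,0,0.2,0,0,0,0.9]],
])

```text
t: 3.4
tcp_pos: [0.4615, -0.0988, 0.0677]
tcp_rot: [[-0.131, 0.991, -0.0], [0.991, 0.131, 0.0], [0.0, -0.0, -1.0]]
force: [-0.8, 0.5, -0.6]
gripper_width: 0.0379
```

```bash
python3 - <<'E'
from h import *
s=snap('side')
im=s['image']
a=cv2.resize(im[120:240,220:330],None,fx=6,fy=5,interpolation=cv2.INTER_CUBIC)
cv2.imwrite('pics/s7.png',a)
c=np.array([.447,.0033])
for ps,z in((0.0,.0886),(-.11,.0886),(-.11,.058)):
    t=np.arcsin((z-.058)/.112);rho=.112*np.cos(t)-.01*np.sin(t)
    delta([c[0]+rho*np.sin(ps),c[1]-rho*np.cos(ps),z-.0195],down(ps))
E
```

```text
move [-0.1  -1.47 -0.15] [-0.    -0.     0.131] from [ 0.4614 -0.0988  0.0676] t 3.45
move [ 0.12 -2.6  -0.15] [-0.    -0.     0.241] from [ 0.4614 -0.0988  0.0676] t 3.45
move [-0.56 -2.77  2.91] [-0.    -0.     0.241] from [ 0.4614 -0.0988  0.0676] t 3.45
```

View pics/s7.png

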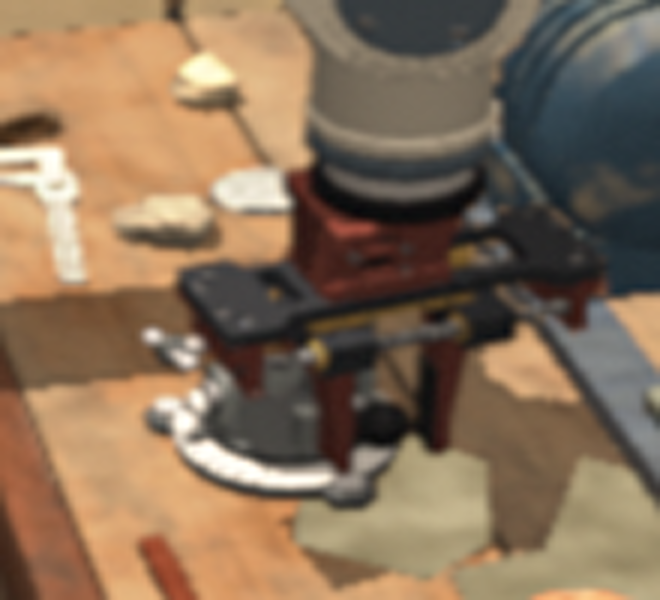

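carry_out([
  [[0,0,-0.1,0,0,0,0.9],[0,0,-0.1,0,0,0,0.9],[0,0,-0.1,0,0,0,0.9],[0,0,-0.1,0,0,0,0.9],[0,0,-0.1,0,0,0,0.9],[0,0,-0.1,0,0,0,0.9]],
])

```text
t: 3.95
tcp_pos: [0.4608, -0.0987, 0.0684]
tcp_rot: [[-0.131, 0.991, -0.001], [0.991, 0.131, 0.0], [0.0, -0.001, -1.0]]
force: [-2.8, -0.1, -1.6]
gripper_width: 0.0266
```

```bash
python3 - <<'E'
from h import *
st=status.get_state();print(st['force'],st['gripper_width'])
c=np.array([.447,.0033])
for ps,z in((0.0,.0886),(-.11,.0886),(-.11,.058)):
    t=np.arcsin((z-.058)/.112);rho=.112*np.cos(t)-.01*np.sin(t)
    delta([c[0]+rho*np.sin(ps),c[1]-rho*np.cos(ps),z-.0195],down(ps))
E
```

```text
[-2.8463996  -0.1000472  -1.58767098] 0.02655398849459799
move [-0.12 -1.41 -0.06] [-0.001 -0.     0.131] from [ 0.4608 -0.0987  0.0684] t 3.95
move [ 0.1  -2.54 -0.06] [-0.001 -0.     0.241] from [ 0.4608 -0.0987  0.0684] t 3.95
move [-0.58 -2.71  3.  ] [-0.001 -0.     0.241] from [ 0.4608 -0.0987  0.0684] t 3.95
```

carry_out([
  [[0,-0.35,0,0,0,0.03,0.9],[-0.1,-0.7,0,0,0,0.065,0.9],[-0.1,-1.05,0,0,0,0.1,0.9],[-0.1,-1.4,0,0,0,0.13,0.9],[-0.1,-1.75,0,0,0,0.165,0.9],[0,-2.1,0,0,0,0.2,0.9],[0.1,-2.55,0,0,0,0.24,0.9],[0.1,-2.55,0,0,0,0.24,0.9]],
])

```text
t: 4.62
tcp_pos: [0.4355, -0.0994, 0.0684]
tcp_rot: [[0.112, 0.994, -0.001], [0.994, -0.112, 0.002], [0.002, -0.001, -1.0]]
force: [1.3, 14.4, -4.5]
gripper_width: 0.0263
```

```bash
python3 - <<'E'
from h import *
st=status.get_state();print(st['force'],st['gripper_width'])
s=snap('side')
a=cv2.resize(s['image'][165:230,235:300],None,fx=9,fy=9,interpolation=cv2.INTER_CUBIC)
cv2.imwrite('pics/s8.png',a)
c=np.array([.447,.0033])
for ps,z in((-.11,.0886),(-.11,.078),(-.11,.068),(-.11,.057)):
    t=np.arcsin((z-.058)/.112);rho=.112*np.cos(t)-.01*np.sin(t)
    delta([c[0]+rho*np.sin(ps),c[1]-rho*np.cos(ps),z-.0195],down(ps))
E
```

```text
[ 1.25023693 14.44990442 -4.47538758] 0.026318411893649352
move [-0.17  0.02 -0.08] [-0.001 -0.002 -0.001] from [ 0.4355 -0.0994  0.0683] t 4.6667
move [-0.51  0.02  0.98] [-0.001 -0.002 -0.001] from [ 0.4355 -0.0994  0.0683] t 4.6667
move [-0.74  0.02  1.98] [-0.001 -0.002 -0.001] from [ 0.4355 -0.0994  0.0683] t 4.6667
move [-0.89  0.02  3.08] [-0.001 -0.002 -0.001] from [ 0.4355 -0.0994  0.0683] t 4.6667
```

View pics/s8.png

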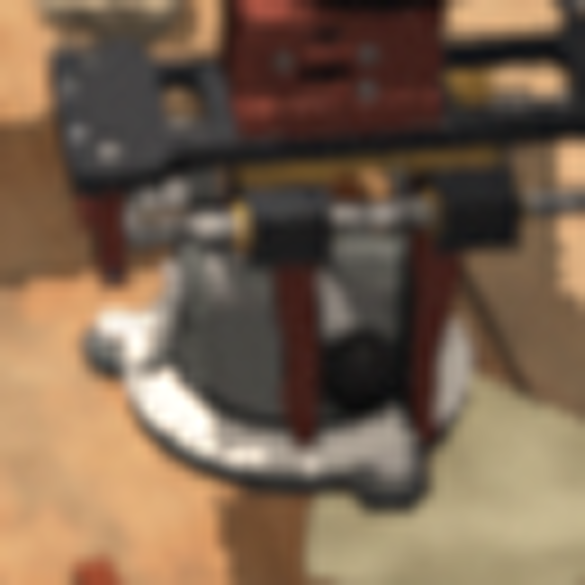

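carry_out([
  [[0,0,0.4,0,0,0,0.9],[-0.1,0,0.8,0,0,0,0.9],[-0.2,0,1.2,0,0,0,0.9],[-0.3,0,1.6,0,0,0,0.9],[-0.4,0,2.0,0,0,0,0.9],[-0.5,0,2.4,0,0,0,0.9],[-0.55,0,2.7,0,0,0,0.9],[-0.6,0,2.9,0,0,0,0.9],[-0.6,0,2.9,0,0,0,0.9]],
])

```text
t: 5.42
tcp_pos: [0.4356, -0.1073, 0.0391]
tcp_rot: [[0.109, 0.994, 0.0], [0.994, -0.109, 0.0], [0.0, 0.0, -1.0]]
force: [0.4, 2.0, -3.9]
gripper_width: 0.0267
```

```bash
python3 - <<'E'
from h import *
s=snap('side')
a=cv2.resize(s['image'][165:230,235:300],None,fx=9,fy=9,interpolation=cv2.INTER_CUBIC)
cv2.imwrite('pics/s9.png',a)
E
```

```text
(no output)
```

View pics/s9.png

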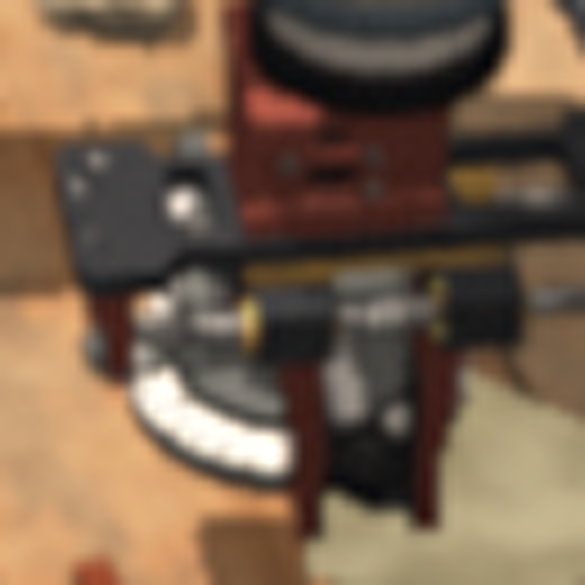

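carry_out([
  [[0,0,0.1,0,0,0,0.9],[0,0,0.2,0,0,0,0.9],[0,0,0.3,0,0,0,0.9],[0,0,0.3,0,0,0,0.9]],
])

```text
t: 5.8
tcp_pos: [0.4363, -0.1076, 0.0375]
tcp_rot: [[0.108, 0.994, 0.002], [0.994, -0.108, -0.001], [-0.001, 0.002, -1.0]]
force: [-1.5, 0.6, 11.0]
gripper_width: 0.0263
```

carry_out([
  [[0,0,0.1,0,0,0,0.9],[0,0,0.15,0,0,0,0.9],[0,0,0.15,0,0,0,0.9]],
])

```text
t: 6.05
tcp_pos: [0.4375, -0.1079, 0.037]
tcp_rot: [[0.108, 0.994, 0.004], [0.994, -0.108, -0.001], [-0.001, 0.004, -1.0]]
force: [-2.2, 2.2, 24.1]
gripper_width: 0.0268
```

carry_out([
  [[0,0,-0.2,0,0,0,0.9],[0,0,-0.2,0,0,0,-0.3],[0,0,-0.2,0,0,0,-0.3],[0,0,-0.2,0,0,0,-0.3],[0,0,-0.5,0,0,0,-0.3],[0,0,-4,0,0,0,-0.3],[0,0,-8,0,0,0,-0.3],[-2,0,-12,0,0,0,-0.3],[-4,0,-16,0,0,0,-0.3],[-4,0,-20,0,0,0,-0.3],[-4,0,-24,0,0,0,-0.3],[-4,0,-26,0,0,0,-0.3]],
])

```text
t: 7.05
tcp_pos: [0.4321, -0.1479, 0.2999]
tcp_rot: [[0.11, 0.994, 0.005], [0.994, -0.11, -0.002], [-0.001, 0.005, -1.0]]
force: [1.1, -0.6, 1.1]
gripper_width: 0.0568
```

```bash
python3 - <<'E'
from h import *
s=snap('side','s10f.png'); t=snap('top','t10f.png')
a=cv2.resize(s['image'][165:230,235:300],None,fx=9,fy=9,interpolation=cv2.INTER_CUBIC)
cv2.imwrite('pics/s10.png',a)
a=cv2.resize(s['image'][188:222,243:283],None,fx=18,fy=16,interpolation=cv2.INTER_LANCZOS4)
a=np.clip((a.astype(float)-30)*1.5,0,255).astype(np.uint8)
cv2.imwrite('pics/s11.png',a)
E
```

```text
(no output)
```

View pics/s10.png

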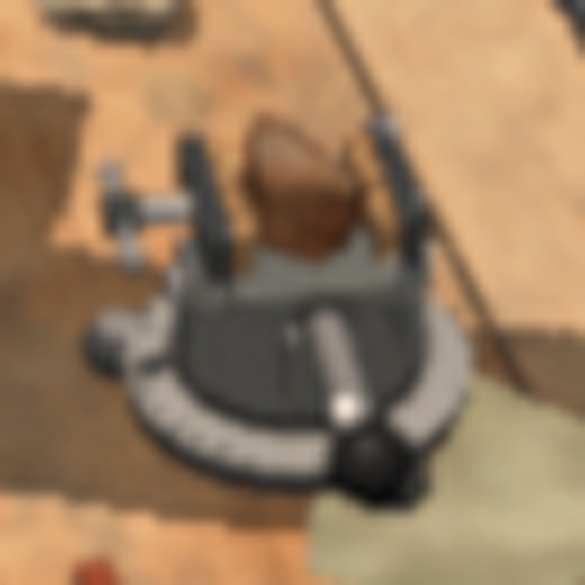

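View pics/s11.png

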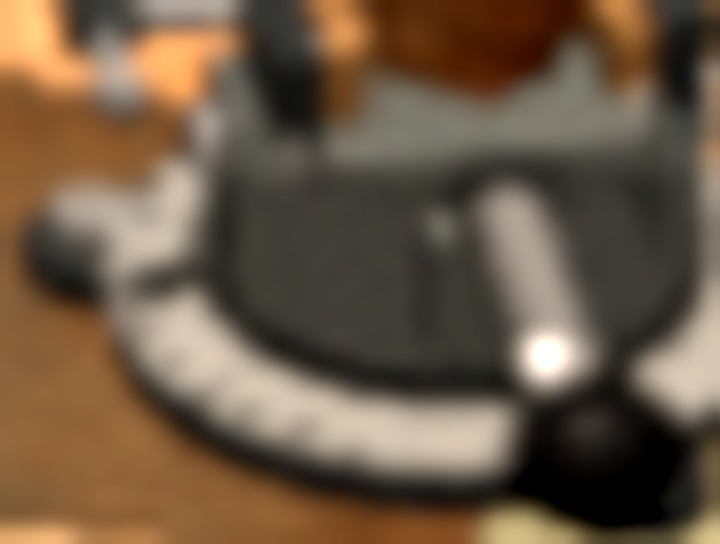

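View pics/t10f.png

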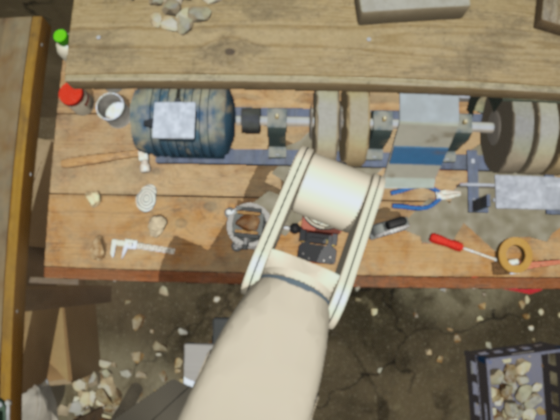

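```bash
python3 - <<'E'
from h import *
a=cv2.imread('pics/s1.png');b=cv2.imread('pics/s10f.png')
def c(i): return cv2.resize(i[198:222,243:270],None,fx=14,fy=14,interpolation=cv2.INTER_CUBIC)
d=np.clip((a.astype(float)-b)*1.5+128,0,255).astype(np.uint8)
cv2.imwrite('pics/cmp.png',np.vstack([np.hstack([c(a),c(b)]),np.hstack([c(d),c(d)])])[:,:])
E
```

```text
(no output)
```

View pics/cmp.png

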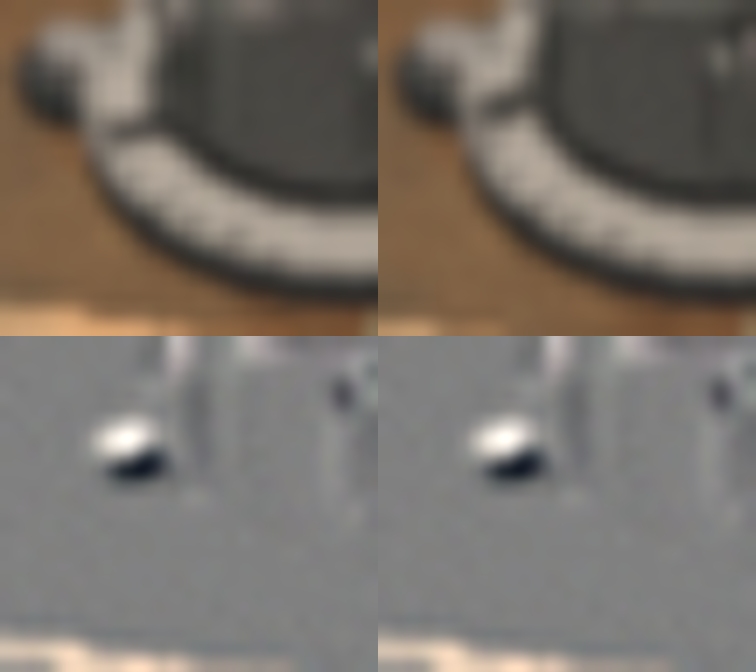

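```bash
python3 - <<'E'
from h import *
delta([0.435,-0.34,0.26],down(.27))
E
```

```text
move [-19.06   2.25   4.01] [ 0.008  0.004 -0.379] from [ 0.4331 -0.1479  0.2995] t 7.15
```

carry_out([
  [[-19,2.2,4,0.006,0,-0.38,-0.8],[-19,2.2,4,0.006,0,-0.38,-0.8],[-19,2.2,4,0.006,0,-0.38,-0.8],[-19,2.2,4,0.006,0,-0.38,-0.8],[-19,2.2,4,0.006,0,-0.38,-0.8],[-19,2.2,4,0.006,0,-0.38,-0.8],[-19,2.2,4,0.006,0,-0.38,-0.8]],
])

```text
t: 7.73
tcp_pos: [0.4309, -0.3389, 0.2525]
tcp_rot: [[-0.265, 0.964, -0.009], [0.964, 0.265, 0.002], [0.005, -0.008, -1.0]]
force: [0.5, 0.3, 0.1]
gripper_width: 0.079
```

```bash
python3 - <<'E'
from h import *
s=snap('side','s12f.png'); t=snap('top','t12f.png')
a=cv2.resize(t['image'][190:260,215:305],None,fx=8,fy=8,interpolation=cv2.INTER_CUBIC)
cv2.imwrite('pics/t12.png',a)
E
```

```text
(no output)
```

View pics/t12.png

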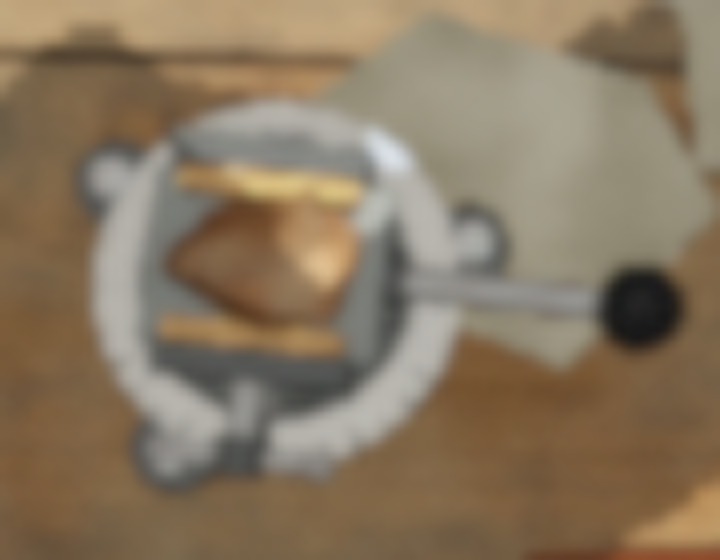

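View pics/s12f.png

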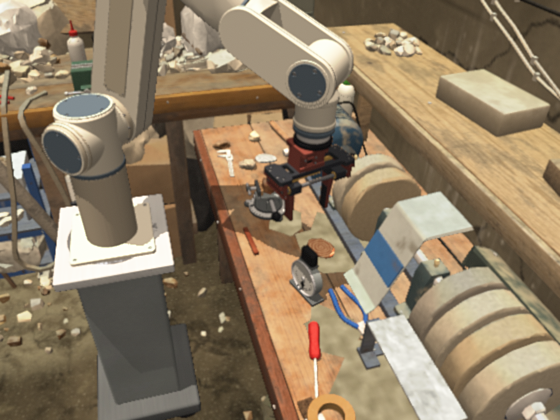

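```bash
cat > pol.py <<'E'
from h import *
def polar(s,im,c,z,a0=-70,a1=90,r0=.038,r1=.064):
    A=np.radians(np.linspace(a0,a1,640));r=np.linspace(r1,r0,110)
    a,rr=np.meshgrid(A,r)
    P=np.stack([c[0]-rr*np.cos(a),c[1]-rr*np.sin(a),0*a+z],-1)
    uv=proj(s,P.reshape(-1,3)).reshape(a.shape+(2,)).astype(np.float32)
    return cv2.remap(im,uv[...,0],uv[...,1],cv2.INTER_CUBIC)
if __name__=='__main__':
    s=snap('side');t=snap('top');I=cv2.imread
    cs=(.4468,.00366);ct=(.4475,.003)
    rows=[polar(s,I('pics/s1.png'),cs,.012),polar(s,I('pics/s10f.png'),cs,.012),polar(t,I('pics/top0.png'),ct,.012),polar(t,I('pics/t12f.png'),ct,.012)]
    o=np.vstack(rows)
    for k in range(-70,91,10):
        x=int((k+70)/160*639);cv2.line(o,(x,0),(x,6 if k else 14),(0,0,255),1)
        cv2.line(o,(x,220),(x,226 if k else 234),(0,0,255),1)
    cv2.imwrite('pics/pol.png',o)
E
python3 pol.py
```

```text
(no output)
```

View pics/pol.png

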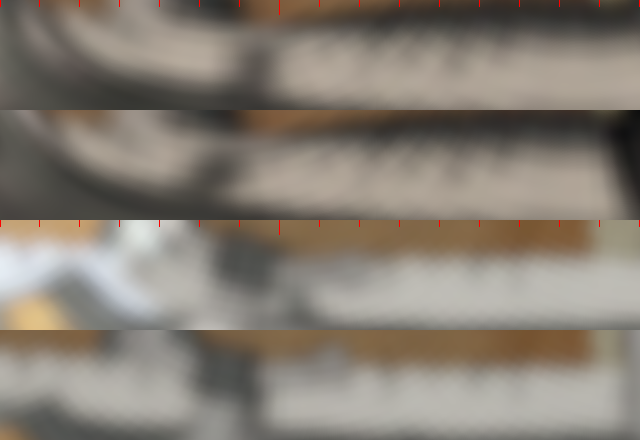

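```bash
cat > pol2.py <<'E'
from pol import *
s=snap('side');t=snap('top');I=cv2.imread
cs=(.4468,.00366);ct=(.4475,.003)
def enh(i):
    g=i.astype(np.float32).mean(2);b=cv2.GaussianBlur(g,(0,0),25)
    return np.clip((g-b)*5+128,0,255).astype(np.uint8)
out=[]
for q,im,c in((s,'s1.png',cs),(s,'s10f.png',cs),(t,'top0.png',ct),(t,'t12f.png',ct)):
    out.append(enh(cv2.resize(polar(q,I('pics/'+im),c,.012,-40,40,.04,.06),(790,140))))
o=np.vstack(out)
for k in range(-40,41,5):
    x=int((k+40)/80*789)
    for j in range(4): cv2.line(o,(x,140*j),(x,140*j+(8 if k else 20)),255,1)
cv2.imwrite('pics/pol2.png',o)
E
python3 pol2.py
```

```text
(no output)
```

View pics/pol2.png

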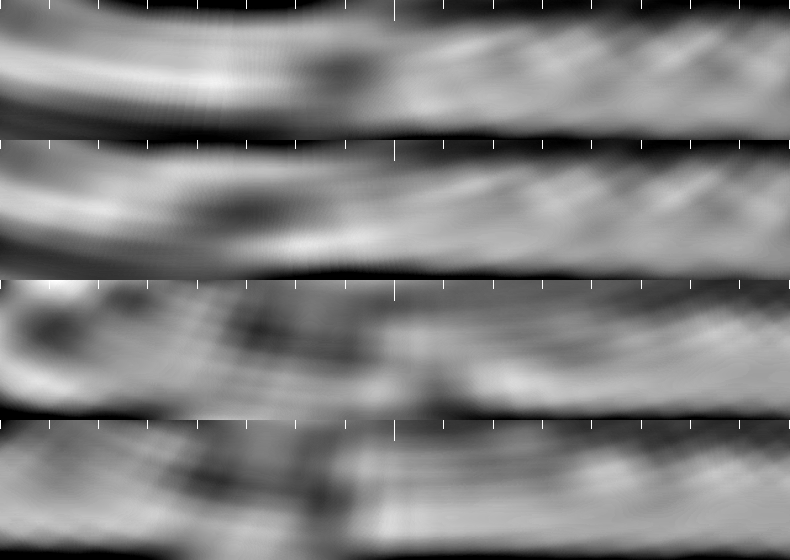

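```bash
cat > pol3.py <<'E'
from pol import *
s=snap('side');t=snap('top');I=cv2.imread
m=np.maximum(I('pics/s1.png'),I('pics/s10f.png'))
mt=np.maximum(I('pics/top0.png'),I('pics/t12f.png'))
f=lambda i,y0,y1,x0,x1:cv2.resize(i[y0:y1,x0:x1],(390,300),interpolation=cv2.INTER_CUBIC)
o=np.hstack([f(m,195,222,243,278),f(mt,225,255,225,264)])
a=polar(s,m,(.4468,.00366),.012,-60,80);b=polar(t,mt,(.4475,.003),.012,-60,80)
o=np.vstack([o,cv2.resize(np.vstack([a,b]),(780,240))])
o=np.clip((o.astype(float)-60)*1.6,0,255).astype(np.uint8)
for k in range(-60,81,10):
    x=int((k+60)/140*779);cv2.line(o,(x,300),(x,306 if k else 314),(0,0,255),1)
cv2.imwrite('pics/pol3.png',o)
a=polar(s,m,(.4468,.00366),.012,-60,80,.040,.060).mean(2)
r=np.linspace(.060,.040,110)
for lo,hi in((.051,.055),(.045,.049)):
    p=a[(r>lo)&(r<hi)].mean(0);p=p-cv2.GaussianBlur(p[None],(0,0),30)[0]
    ang=np.linspace(-60,80,640)
    i=[(round(ang[j],1),round(p[j],1)) for j in range(1,639) if p[j]<p[j-1] and p[j]<=p[j+1] and -30<ang[j]<70];print(lo,i)
E
python3 pol3.py
```

```text
0.051 [(np.float64(-29.1), np.float64(2.4)), (np.float64(-27.4), np.float64(3.1)), (np.float64(-23.0), np.float64(6.5)), (np.float64(-22.3), np.float64(6.8)), (np.float64(-20.1), np.float64(8.3)), (np.float64(-19.2), np.float64(9.2)), (np.float64(-9.8), np.float64(-13.4)), (np.float64(4.6), np.float64(4.5)), (np.float64(11.2), np.float64(-0.3)), (np.float64(11.6), np.float64(-0.4)), (np.float64(15.6), np.float64(4.8)), (np.float64(16.5), np.float64(4.8)), (np.float64(17.8), np.float64(4.3)), (np.float64(23.3), np.float64(-10.0)), (np.float64(23.7), np.float64(-10.0)), (np.float64(33.1), np.float64(-2.1)), (np.float64(44.7), np.float64(-7.9)), (np.float64(55.5), np.float64(-6.5)), (np.float64(64.9), np.float64(2.1)), (np.float64(68.8), np.float64(-0.8)), (np.float64(69.7), np.float64(-1.0))]
0.045 [(np.float64(-23.0), np.float64(9.3)), (np.float64(-22.1), np.float64(9.7)), (np.float64(-21.4), np.float64(10.3)), (np.float64(-20.3), np.float64(11.2)), (np.float64(-19.2), np.float64(11.8)), (np.float64(-10.7), np.float64(-22.2)), (np.float64(-2.4), np.float64(8.4)), (np.float64(7.7), np.float64(0.9)), (np.float64(8.6), np.float64(1.0)), (np.float64(21.1), np.float64(-5.1)), (np.float64(30.9), np.float64(-1.2)), (np.float64(31.4), np.float64(-1.3)), (np.float64(31.8), np.float64(-1.3)), (np.float64(43.4), np.float64(-8.9)), (np.float64(43.8), np.float64(-9.1)), (np.float64(55.7), np.float64(-0.6)), (np.float64(56.3), np.float64(-0.6)), (np.float64(66.9), np.float64(-0.7))]
```

View pics/pol3.png

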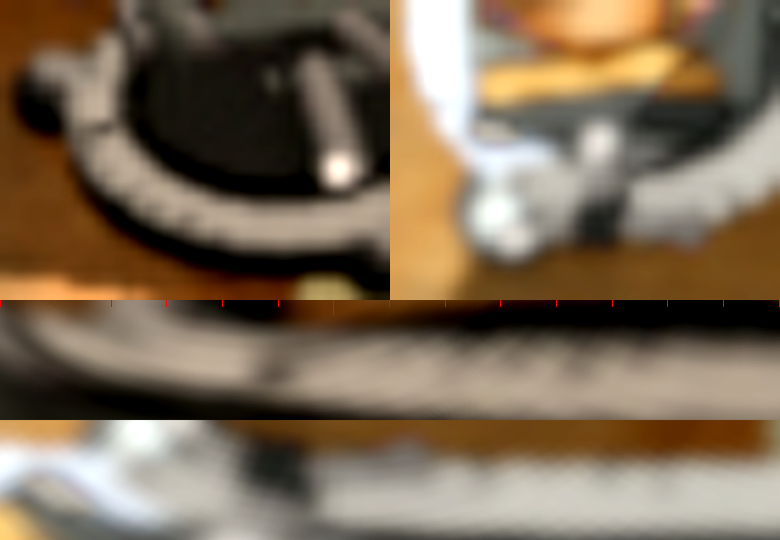

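```bash
cat > pol4.py <<'E'
from pol import *
t=snap('top');I=cv2.imread
# refine centre: ring outer edge in t12f, via radial gradient
g=I('pics/t12f.png').astype(np.float32).mean(2)
z=.012
for z in(.012,.02):
  c=np.array([.4475,.003])
  for it in range(4):
    E=[];B=[]
    for a in np.radians(list(range(5,62,3))+list(range(-80,-62,3))+list(range(200,235,5))):
        r=np.linspace(.05,.066,80)
        u=proj(t,np.c_[c[0]-r*np.cos(a),c[1]-r*np.sin(a),0*r+z]).astype(np.float32)
        p=cv2.remap(g,u[None,:,0],u[None,:,1],cv2.INTER_CUBIC)[0]
        p=cv2.GaussianBlur(p[None],(0,0),6)[0]
        d=np.gradient(p);j=d.argmin();E.append(c-r[j]*np.array([np.cos(a),np.sin(a)]));B.append(r[j])
    E=np.array(E);sol=np.linalg.lstsq(np.c_[2*E,np.ones(len(E))],(E**2).sum(1),rcond=None)[0]
    R=np.sqrt(sol[2]+sol[:2]@sol[:2]);c=sol[:2]
  print(z,c,R,np.round(np.array(B)*1e3,1))
  for im in('t12f.png','top0.png'):
   a=polar(t,I('pics/'+im),c,z,-90,150,.040,.062).mean(2);r=np.linspace(.062,.040,110);ang=np.linspace(-90,150,640)
   for lo,hi in((.052,.057),(.046,.05)):
    p=a[(r>lo)&(r<hi)].mean(0);p=p-cv2.GaussianBlur(p[None],(0,0),12)[0]
    print(im,lo,[(float(round(ang[j],1)),float(round(p[j],1))) for j in range(1,639) if p[j]<p[j-1] and p[j]<=p[j+1] and p[j]<-.8])
E
python3 pol4.py
```

```text
0.012 [0.44997131 0.00511072] 0.05749889403956633 [58.3 58.5 53.8 54.1 54.5 58.1 58.3 57.9 57.9 58.3 58.1 57.7 57.9 58.1
 58.1 57.5 57.7 57.9 57.9 58.1 58.1 57.7 57.7 58.1 57.9 56.7 57.3 57.7
 58.1 57.1 57.3 57.1]
t12f.png 0.052 [(-86.6, -1.8), (-73.1, -1.6), (-72.3, -1.6), (-60.7, -7.3), (-51.3, -2.0), (-41.2, -3.5), (-31.0, -2.5), (-15.3, -14.0), (-5.5, -15.5), (10.7, -1.3), (11.4, -1.4), (12.2, -1.4), (13.3, -1.3), (17.0, -4.0), (28.3, -7.3), (38.8, -0.9), (48.6, -5.3), (58.4, -4.6), (69.2, -1.0), (71.1, -1.4), (85.4, -10.4), (94.4, -8.6), (109.4, -2.8), (129.3, -8.7)]
t12f.png 0.046 [(-69.3, -1.5), (-53.2, -10.1), (-15.6, -5.9), (-4.7, -23.8), (27.9, -0.9), (29.1, -0.8), (58.0, -1.5), (85.4, -11.9), (95.2, -6.7), (129.3, -2.5), (148.9, -7.6)]
top0.png 0.052 [(-86.2, -0.9), (-85.5, -0.9), (-84.7, -0.8), (-61.1, -5.7), (-49.1, -9.0), (-31.0, -7.4), (-10.8, -16.0), (-2.1, -10.8), (17.0, -1.3), (17.8, -1.3), (19.7, -1.9), (21.9, -2.4), (27.9, -1.9), (48.6, -5.6), (58.0, -4.8), (69.6, -0.9), (71.9, -1.7), (74.1, -1.8), (99.7, -10.5), (106.8, -5.4), (107.9, -5.6), (132.7, -9.8)]
top0.p
[... 704 characters left out ...]
0.1), (94.8, -9.2), (109.4, -3.3), (129.0, -8.6)]
t12f.png 0.046 [(-69.0, -1.4), (-53.2, -9.3), (-30.7, -0.8), (-15.6, -6.5), (-4.7, -23.7), (27.6, -1.2), (58.4, -1.7), (85.4, -12.0), (95.2, -6.6), (130.5, -3.0)]
top0.png 0.052 [(-86.6, -0.9), (-85.5, -1.0), (-72.0, -1.0), (-61.5, -6.3), (-49.1, -8.3), (-31.0, -6.1), (-10.8, -16.3), (-2.1, -10.4), (15.2, -0.9), (17.0, -1.0), (21.9, -2.4), (27.9, -2.2), (49.0, -5.8), (58.0, -4.9), (69.2, -1.1), (70.0, -1.1), (71.9, -2.0), (73.8, -2.0), (99.7, -10.2), (108.3, -5.5), (133.1, -9.7)]
top0.png 0.046 [(-49.4, -16.7), (-47.2, -17.5), (-27.3, -2.7), (-10.0, -4.5), (-3.6, -9.1), (6.9, -11.9), (58.4, -1.8), (100.4, -11.4), (107.9, -7.0), (133.1, -8.9)]
```

```bash
python3 - <<'E'
from h import *
t=snap('top');im=cv2.imread('pics/t12f.png');s=snap('side');ims=cv2.imread('pics/s12f.png')
g=im[215:242,285:305].max(2);y,x=np.nonzero(g<60);u=(x.mean()+285,y.mean()+215);print(u,len(x))
k=onz(t,u,.057);c=np.array([.4495,.0048]);v=k[:2]-c
print(k,np.hypot(*v),np.arctan2(v[0],-v[1]))
# lever bar: before knob
t0=cv2.imread('pics/top0.png');k=onz(t,(291.59,216.93),.0886);v=k[:2]-c;print(k,np.hypot(*v),np.arctan2(v[0],-v[1]))
E
```

```text
(np.float64(294.7142857142857), np.float64(228.1142857142857)) 70
[ 0.43957568 -0.10746021  0.057     ] 0.11269803247178273 -0.08817534260718257
[ 0.46252742 -0.09914882  0.0886    ] 0.10476197390948393 0.12467526379694437
```

```bash
python3 - <<'E'
from h import *
delta([0.4375,-0.108,0.15],down(-.085));delta([0.4375,-0.108,0.039],down(-.085))
E
```

```text
move [22.    6.71 10.53] [-0.006  0.     0.357] from [ 0.4325 -0.3378  0.2555] t 8.2833
move [21.99  6.77 21.63] [-0.006  0.     0.357] from [ 0.4325 -0.3378  0.2555] t 8.2833
```

carry_out([
  [[22,6.7,5,-0.006,0,0.357,-0.3],[22,6.7,5,-0.006,0,0.357,-0.3],[22,6.7,5,-0.006,0,0.357,-0.3],[22,6.7,5,-0.006,0,0.357,-0.3],[22,6.7,5,-0.006,0,0.357,-0.3],[22,6.7,8,-0.006,0,0.357,-0.3],[22,6.7,12,-0.006,0,0.357,-0.3],[22,6.7,16,-0.006,0,0.357,-0.3],[22,6.7,19.5,-0.006,0,0.357,-0.3],[22,6.7,21.5,-0.006,0,0.357,-0.3],[22,6.7,21.6,-0.006,0,0.357,0.2],[22,6.7,21.6,-0.006,0,0.357,0.9]],
])

```text
t: 9.28
tcp_pos: [0.4361, -0.1082, 0.0385]
tcp_rot: [[0.086, 0.996, -0.002], [0.996, -0.086, 0.001], [0.001, -0.002, -1.0]]
force: [0.1, -0.0, 1.0]
gripper_width: 0.0471
```

carry_out([
  [[0,0,0,0,0,0,0.9],[0,0,0,0,0,0,0.9],[0,0,0,0,0,0,0.9],[0,0,0,0,0,0,0.9],[0,0,0,0,0,0,0.9]],
])

```text
t: 9.7
tcp_pos: [0.4376, -0.1088, 0.0401]
tcp_rot: [[0.086, 0.996, 0.003], [0.996, -0.086, -0.001], [-0.001, 0.003, -1.0]]
force: [0.0, -2.0, 3.6]
gripper_width: 0.0268
```

```bash
python3 - <<'E'
from h import *
delta([0.4442,-0.1083,0.038],down(-.025));print(status.get_state()['gripper_width'])
E
```

```text
move [0.11 0.65 0.22] [ 0.003  0.001 -0.061] from [ 0.4376 -0.1088  0.0401] t 9.7
0.026774219565830037
```

Turn the lever back by 0.06 rad, press lightly on the stop, and release.

carry_out([
  [[0,0.2,0.1,0,0,-0.02,0.9],[0,0.4,0.2,0,0,-0.04,0.9],[0,0.6,0.25,0,0,-0.06,0.9],[0,0.7,0.3,0,0,-0.06,0.9],[0,0.7,0.35,0,0,-0.06,0.9],[0,0.7,0.35,0,0,-0.06,0.9]],
])

```text
t: 10.2
tcp_pos: [0.4468, -0.1098, 0.0383]
tcp_rot: [[0.025, 1.0, 0.006], [1.0, -0.025, -0.002], [-0.001, 0.007, -1.0]]
force: [-0.5, 0.8, 30.4]
gripper_width: 0.0267
```

carry_out([
  [[0,0,0,0,0,0,-0.3],[0,0,0,0,0,0,-0.3],[0,0,0,0,0,0,-0.3],[0,0,-0.5,0,0,0,-0.3],[0,0,-4,0,0,0,-0.3],[0,0,-8,0,0,0,-0.3],[-4,0,-12,0,0,0,-0.3],[-8,0,-15,0,0,0,-0.3],[-12,0,-17,0,0,-0.1,-0.5],[-16,0,-19,0,0,-0.2,-0.8],[-20,0,-20,0,0,-0.3,-0.8],[-22,0,-20,0,0,-0.3,-0.8]],
])

```text
t: 11.2
tcp_pos: [0.438, -0.3253, 0.2367]
tcp_rot: [[-0.276, 0.961, 0.002], [0.961, 0.276, -0.001], [-0.002, 0.001, -1.0]]
force: [0.7, 0.4, 0.1]
gripper_width: 0.078
```

```bash
cat > chk.py <<'E'
from pol import *
import sys
n=sys.argv[1]
t=snap('top','t%sf.png'%n);s=snap('side','s%sf.png'%n)
im=t['image']
a=cv2.resize(im[190:260,215:305],None,fx=8,fy=7,interpolation=cv2.INTER_CUBIC)
g=im[215:242,285:305].max(2);y,x=np.nonzero(g<60);u=(x.mean()+285,y.mean()+215);print(u,len(x))
c=np.array([.4495,.0048]);k=onz(t,u,.057);v=k[:2]-c
print(k,np.hypot(*v),np.arctan2(v[0],-v[1]))
b=cv2.resize(s['image'][175:225,240:295],(590,490),interpolation=cv2.INTER_CUBIC)
cv2.imwrite('pics/t%s.png'%n,a);cv2.imwrite('pics/s%s.png'%n,b)
p=polar(t,im,c,.012,-60,80);q=polar(s,s['image'],(.4468,.00366),.012,-60,80)
o=cv2.resize(np.vstack([p,q]),(780,300))
for k in range(-60,81,10):
    x=int((k+60)/140*779);cv2.line(o,(x,0),(x,6 if k else 14),(0,0,255),1)
cv2.imwrite('pics/p%s.png'%n,o)
for lo,hi in((.052,.057),(.046,.05),(.043,.046)):
    a=polar(t,im,c,.012,-90,150,.040,.062).mean(2);r=np.linspace(.062,.040,110);ang=np.linspace(-90,150,640)
    p=a[(r>lo)&(r<hi)].mean(0);p=p-cv2.GaussianBlur(p[None],(0,0),12)[0]
    print(lo,[(float(round(ang[j],1)),float(round(p[j],1))) for j in range(1,639) if p[j]<p[j-1] and p[j]<=p[j+1] and p[j]<-.8 and -65<ang[j]<75])
E
python3 chk.py 13
```

```text
(np.float64(294.9710144927536), np.float64(224.1304347826087)) 69
[ 0.44917917 -0.10787205  0.057     ] 0.11267250739754836 -0.0028474431622816125
0.052 [(-61.5, -7.2), (-51.3, -2.2), (-41.5, -3.9), (-30.7, -4.9), (-9.6, -14.2), (-0.6, -14.5), (18.2, -2.5), (27.9, -5.3), (38.8, -1.0), (48.6, -5.5), (58.4, -4.7), (69.2, -1.1), (70.0, -1.1), (72.6, -2.0), (74.1, -1.8)]
0.046 [(-63.0, -2.1), (-49.4, -9.9), (-31.0, -1.8), (-10.0, -7.7), (0.1, -18.2), (26.8, -1.4), (27.6, -1.3), (58.4, -1.8)]
0.043 [(-49.8, -12.8), (-11.5, -1.2), (0.5, -14.8), (23.8, -2.8), (24.6, -2.5), (25.3, -2.3), (37.7, -1.1), (68.1, -1.0)]
```

View pics/s13.png

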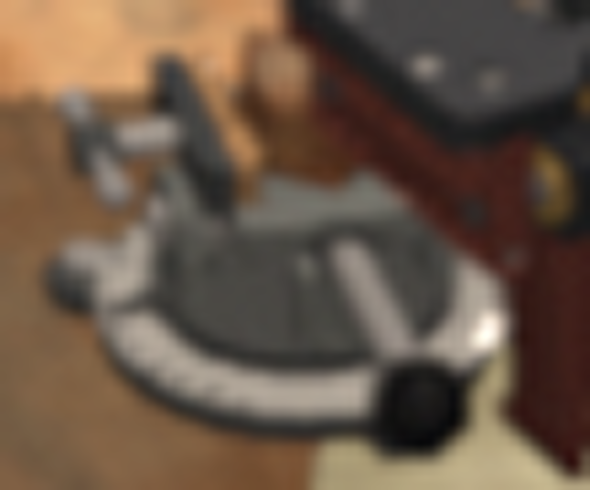

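View pics/p13.png

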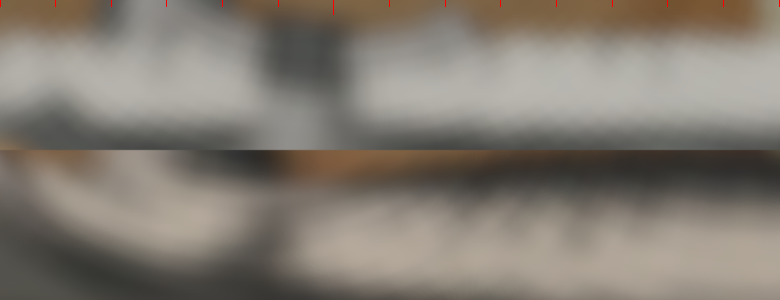

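```bash
python3 - <<'E'
from h import *
t=snap('top');s=snap('side');im=cv2.imread('pics/top0.png')
x0,x1,y0,y1=380,412,210,240
g=im[y0:y1,x0:x1].max(2);m=(g<75).astype(np.uint8)
n,l,st,ce=cv2.connectedComponentsWithStats(m);i=1+st[1:,4].argmax();ys,xs=np.nonzero(l==i)
pts=np.c_[xs+x0,ys+y0].astype(np.float32);r=cv2.minAreaRect(pts);print(len(xs),pts.mean(0),r)
P=np.array([onz(t,p,.136)[:2] for p in pts]);c=P.mean(0);w,v=np.linalg.eigh(np.cov(P.T));d=v[:,1];print('grip top',c,np.sqrt(w*12),np.degrees(np.arctan2(-d[0],d[1])))
ims=cv2.imread('pics/s1.png');x0,x1,y0,y1=298,322,240,272
g=ims[y0:y1,x0:x1].max(2);m=(g<50).astype(np.uint8);n,l,st,ce=cv2.connectedComponentsWithStats(m);i=1+st[1:,4].argmax();ys,xs=np.nonzero(l==i);us=(xs.mean()+x0,ys.mean()+y0);print(us,len(xs))
for z in(.12,.125,.13):print(onz(s,us,z))
E
```

```text
153 [394.99347 222.0915 ] ((394.9000549316406, 222.19998168945312), (7.905693531036377, 21.187259674072266), 71.56504821777344)
grip top [ 0.45040501 -0.33257437] [0.01767444 0.04777668] 17.85556981365008
(np.float64(308.97685185185185), np.float64(256.52777777777777)) 216
[ 0.44656631 -0.33932857  0.12      ]
[ 0.44448788 -0.34424833  0.125     ]
[ 0.44240945 -0.34916808  0.13      ]
```

```bash
python3 - <<'E'
from h import *
delta([0.449,-0.335,0.107],down(.29))
E
```

```text
move [-1.37  0.83 12.72] [-0.    -0.001 -0.018] from [ 0.4374 -0.3241  0.2342] t 11.4
```

carry_out([
  [[-1.4,0.8,4,0,0,-0.02,-0.9],[-1.4,0.8,7,0,0,-0.02,-0.9],[-1.4,0.8,9,0,0,-0.02,-0.9],[-1.4,0.8,11,0,0,-0.02,-0.9],[-1.4,0.8,12.5,0,0,-0.02,-0.9],[-1.4,0.8,12.7,0,0,-0.02,-0.9],[-1.4,0.8,12.7,0,0,-0.02,-0.9]],
])

```text
t: 11.98
tcp_pos: [0.4487, -0.3328, 0.1061]
tcp_rot: [[-0.291, 0.957, -0.003], [0.957, 0.291, 0.003], [0.003, -0.002, -1.0]]
force: [-0.0, -0.8, 0.9]
gripper_width: 0.0837
```

```bash
python3 - <<'E'
from h import *
s=snap('side');t=snap('top')
a=cv2.resize(s['image'][190:310,260:370],None,fx=5,fy=5,interpolation=cv2.INTER_CUBIC)
cv2.imwrite('pics/s14.png',a)
delta([0.449,-0.335,0.107],down(.29))
E
```

```text
move [-0.05 -0.11  0.1 ] [ 0.    -0.     0.005] from [ 0.4499 -0.3342  0.108 ] t 12.0833
```

View pics/s14.png

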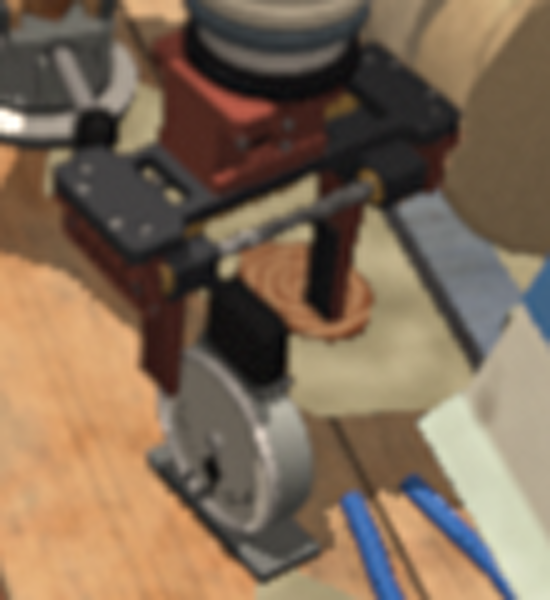

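carry_out([
  [[0,0,0,0,0,0,0.9],[0,0,0,0,0,0,0.9],[0,0,0,0,0,0,0.9],[0,0,0,0,0,0,0.9],[0,0,0,0,0,0,0.9],[0,0,0,0,0,0,0.9],[0,0,0,0,0,0,0.9],[0,0,0,0,0,0,0.9],[0,0,0,0,0,0,0.9],[0,0,0,0,0,0,0.9],[0,0,0,0,0,0,0.9],[0,0,0,0,0,0,0.9]],
])

```text
t: 13.08
tcp_pos: [0.4493, -0.3347, 0.1073]
tcp_rot: [[-0.29, 0.957, -0.0], [0.957, 0.29, 0.0], [0.0, -0.0, -1.0]]
force: [-0.6, -0.3, -0.3]
gripper_width: 0.02
```

carry_out([
  [[0,0,0,0,0,0,0.9],[0,0,0,0,0,0,0.9],[0,0,-1,0,0,0,0.9],[0,0,-3,0,0,0,0.9],[0,0,-6,0,0,0,0.9],[0,0,-9,0,0,0,0.9],[0,0,-12,0,0,0,0.9],[0,0,-12,0,0,0,0.9]],
])

```text
t: 13.75
tcp_pos: [0.4522, -0.3367, 0.2337]
tcp_rot: [[-0.29, 0.957, 0.008], [0.957, 0.29, -0.006], [-0.008, 0.006, -1.0]]
force: [1.1, -1.0, -3.2]
gripper_width: 0.0197
```

```bash
python3 - <<'E'
from h import *
s=snap('side','s15.png');t=snap('top','t15.png')
E
```

```text
(no output)
```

View pics/s15.png

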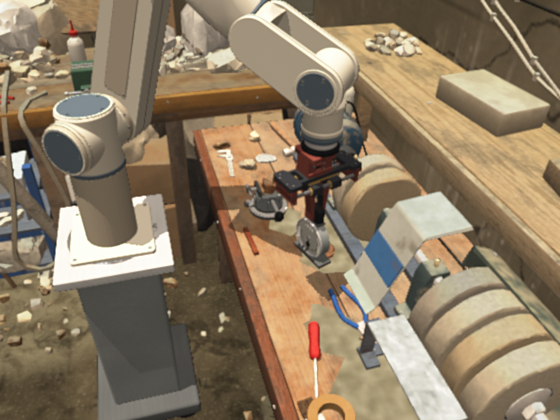

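```bash
python3 - <<'E'
from h import *
delta([0.30,-0.6,0.66],down(1.0))
E
```

```text
move [-21.1  -21.96 -43.16] [ 0.001  0.002 -0.706] from [ 0.4498 -0.335   0.2284] t 13.85
```

carry_out([
  [[-3,-3,-4,0,0,-0.08,0.9],[-6,-6,-10,0,0,-0.16,0.9],[-9,-9,-16,0,0,-0.26,0.9],[-12,-12,-22,0,0,-0.36,0.9],[-15,-15,-28,0,0,-0.46,0.9],[-18,-18,-34,0,0,-0.56,0.9],[-20,-20,-39,0,0,-0.64,0.9],[-21,-22,-42,0,0,-0.7,0.9],[-21,-22,-43,0,0,-0.7,0.9],[-21,-22,-43,0,0,-0.7,0.9]],
])

```text
t: 14.68
tcp_pos: [0.3301, -0.5491, 0.5622]
tcp_rot: [[-0.838, 0.545, -0.002], [0.545, 0.838, 0.004], [0.004, 0.002, -1.0]]
force: [0.2, 0.6, -3.9]
gripper_width: 0.0195
```

carry_out([
  [[0,0,0,0,0,0,0.9],[0,0,0,0,0,0,0.9],[0,0,0,0,0,0,0.9],[0,0,0,0,0,0,0.9],[0,0,0,0,0,0,0.9],[0,0,0,0,0,0,0.9]],
])

```text
t: 15.18
tcp_pos: [0.3314, -0.5476, 0.562]
tcp_rot: [[-0.839, 0.544, -0.001], [0.544, 0.839, 0.003], [0.003, 0.001, -1.0]]
force: [-0.5, 0.7, -3.9]
gripper_width: 0.0199
```

```bash
python3 - <<'E'
from h import *
s=snap('side','s16.png')
print(proj(s,status.get_state()['tcp_pos']))
E
```

```text
[[301.3741645  134.49918832]]
```

View pics/s16.png

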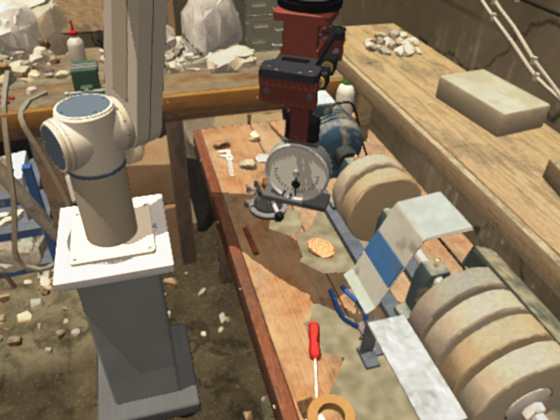

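```bash
python3 - <<'E'
from h import *
s=snap('side')
a=cv2.resize(s['image'][130:220,250:345],None,fx=8,fy=6.6,interpolation=cv2.INTER_CUBIC)
a=cv2.resize(s['image'][135:215,255:340],None,fx=7.2,fy=7.2,interpolation=cv2.INTER_CUBIC)
cv2.imwrite('pics/s17.png',a)
E
```

```text
(no output)
```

View pics/s17.png

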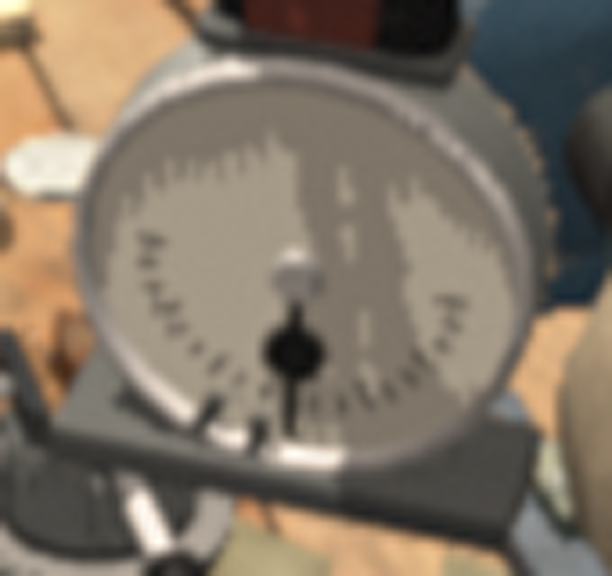

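```bash
cat > dial.py <<'E'
from h import *
def dial(s,piv,pts,f,off=.012):
    st=status.get_state();R=st['tcp_rot'];D=st['tcp_pos']+R[:,2]*.052-R[:,1]*off;n=R[:,1]
    def hit(q):
        c,d=ray(s,f(q));return c+d*((D-c)@n)/(d@n)
    P0=hit(piv);print('pivot err',R.T@(P0-D))
    out=[]
    for q in pts:
        v=R.T@(hit(q)-P0);out.append(np.arctan2(v[0],v[2]));print(q,'r',round(float(np.hypot(v[0],v[2])),4),'ang to +y',round(float(out[-1]),3))
    return out
E
python3 - <<'E'
from dial import *
s=snap('side');f=lambda q:(255+(q[0]+.5)/7.2-.5,135+(q[1]+.5)/7.2-.5)
dial(s,(298,268),[(289,432),(207,415),(257,437)],f)
E
```

```text
pivot err [1.55955913e-03 3.67524167e-17 1.33466480e-03]
(289, 432) r 0.0391 ang to +y -0.005
(207, 415) r 0.0424 ang to +y 0.408
(257, 437) r 0.0424 ang to +y 0.149
```

carry_out([
  [[0,0,0,0,-0.07,0,0.9],[0,0,0,0,-0.14,0,0.9],[0,0,0,0,-0.21,0,0.9],[0,0,0,0,-0.28,0,0.9],[0,0,0,0,-0.28,0,0.9],[0,0,0,0,-0.28,0,0.9],[0,0,0,0,-0.28,0,0.9],[0,0,0,0,-0.28,0,0.9],[0,0,0,0,-0.28,0,0.9],[0,0,0,0,-0.28,0,0.9]],
])

```text
t: 16.17
tcp_pos: [0.3314, -0.5487, 0.5632]
tcp_rot: [[-0.806, 0.545, 0.231], [0.524, 0.839, -0.15], [-0.275, 0.0, -0.961]]
force: [-0.2, -0.8, -4.1]
gripper_width: 0.0199
```

```bash
python3 - <<'E'
from h import *
s=snap('side')
a=cv2.resize(s['image'][135:215,255:340],None,fx=7.2,fy=7.2,interpolation=cv2.INTER_CUBIC)
cv2.imwrite('pics/s18.png',a)
E
```

```text
(no output)
```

View pics/s18.png

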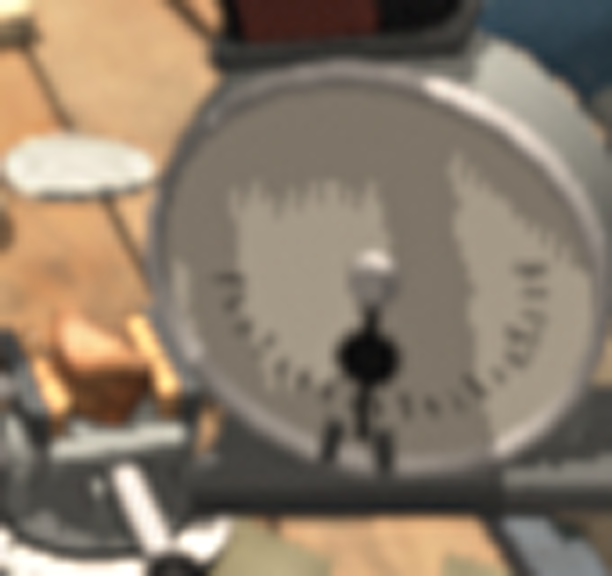

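```bash
python3 - <<'E'
from dial import *
s=snap('side');f=lambda q:(255+(q[0]+.5)/7.2-.5,135+(q[1]+.5)/7.2-.5)
dial(s,(373,272),[(363,432),(332,442),(385,455),(337,425),(381,435)],f)
E
```

```text
pivot err [1.57161596e-03 8.78961739e-17 4.22847740e-04]
(363, 432) r 0.0378 ang to +y 0.268
(332, 442) r 0.0421 ang to +y 0.415
(385, 455) r 0.0427 ang to +y 0.157
(337, 425) r 0.0377 ang to +y 0.41
(381, 435) r 0.0379 ang to +y 0.171
```

```bash
cat >> h.py <<'E'
def lean(psi,a): return down(psi)@Rn.from_euler('y',-a).as_matrix()
def tcp_for_foot(F,R,h=.107): return np.array(F)-h*R[:,2]
E
python3 - <<'E'
from h import *
R=lean(-.025,.285);print(R)
p=tcp_for_foot([.438,.010,.145],R);print(p)
delta(p+[0,-.0,.15],R);delta(p,R)
E
```

```text
[[ 0.02398904  0.99968752 -0.0070282 ]
 [ 0.95936177 -0.0249974  -0.28106959]
 [-0.28115745  0.         -0.95966165]]
[0.43875202 0.04007445 0.2476838 ]
move [26.75 55.21  9.58] [ 0.284 -0.005  0.979] from [ 0.3313 -0.5486  0.5633] t 16.2667
move [30.88 55.21 24.  ] [ 0.284 -0.005  0.979] from [ 0.3313 -0.5486  0.5633] t 16.2667
```

carry_out([
  [[1,1.5,0,0.02,0,0.05,0.9],[2,4,0.5,0.04,0,0.12,0.9],[3.5,7,1,0.06,0,0.2,0.9],[5,10,2,0.08,0,0.28,0.9],[6.5,13,2.5,0.1,0,0.36,0.9],[8,16,3,0.12,0,0.44,0.9],[9.5,19.5,3.5,0.15,0,0.52,0.9],[11,23,4,0.17,0,0.6,0.9],[12.5,26.5,4.5,0.2,0,0.68,0.9],[14,30,5,0.22,0,0.76,0.9],[16,33.5,5.5,0.24,0,0.84,0.9],[17.5,36.5,6,0.26,0,0.9,0.9]],
])

```text
t: 17.27
tcp_pos: [0.403, -0.1578, 0.4579]
tcp_rot: [[-0.051, 0.999, 0.016], [0.96, 0.053, -0.277], [-0.277, 0.001, -0.961]]
force: [1.5, -0.1, -5.1]
gripper_width: 0.0197
```

```bash
python3 - <<'E'
from h import *
R=lean(-.025,.285)
p=tcp_for_foot([.438,.010,.145],R)
delta(p+[0,-.0,.1],R);delta(p,R)
E
```

```text
move [21.86  4.61  5.18] [ 0.023 -0.004  0.075] from [ 0.403  -0.1578  0.4579] t 17.2667
move [24.63  4.59 14.78] [ 0.023 -0.004  0.075] from [ 0.403  -0.1578  0.4579] t 17.2667
```

carry_out([
  [[3,0.6,0.5,0,0,0.02,0.9],[6,1.2,1,0.01,0,0.03,0.9],[9,2,2,0.01,0,0.04,0.9],[12,2.6,2.6,0.02,0,0.06,0.9],[15,3.2,3.2,0.023,-0.004,0.075,0.9],[18,3.8,4,0.023,-0.004,0.075,0.9],[20.5,4.4,4.8,0.023,-0.004,0.075,0.9],[22,4.6,6,0.023,-0.004,0.075,0.9],[22.9,4.6,9,0.023,-0.004,0.075,0.9],[23.7,4.6,11.5,0.023,-0.004,0.075,0.9],[24.3,4.6,13.5,0.023,-0.004,0.075,0.9],[24.6,4.6,14.5,0.023,-0.004,0.075,0.9]],
])

```text
t: 18.27
tcp_pos: [0.4366, 0.0391, 0.248]
tcp_rot: [[0.019, 1.0, -0.01], [0.96, -0.021, -0.28], [-0.28, -0.005, -0.96]]
force: [-0.6, 0.0, -4.8]
gripper_width: 0.0194
```

```bash
python3 - <<'E'
from h import *
R=lean(-.025,.285)
p=tcp_for_foot([.438,.010,.145],R)
s=snap('side','s20f.png');t=snap('top','t20f.png')
cv2.imwrite('pics/s20.png',cv2.resize(s['image'][110:230,220:330],None,fx=5,fy=5,interpolation=cv2.INTER_CUBIC))
delta(p,R);print(status.get_state()['force'])
E
```

```text
move [0.17 0.19 0.09] [-0.004 -0.     0.005] from [0.4368 0.0388 0.2491] t 18.3667
[-0.39154277 -0.12906763 -3.93006811]
```

View pics/s20.png

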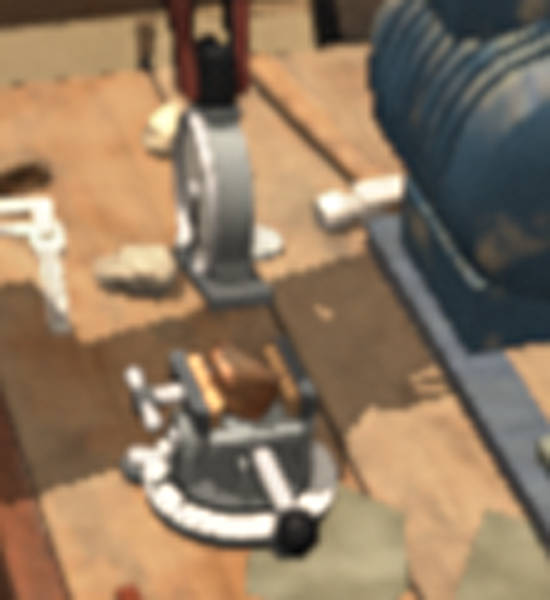

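View pics/t20f.png

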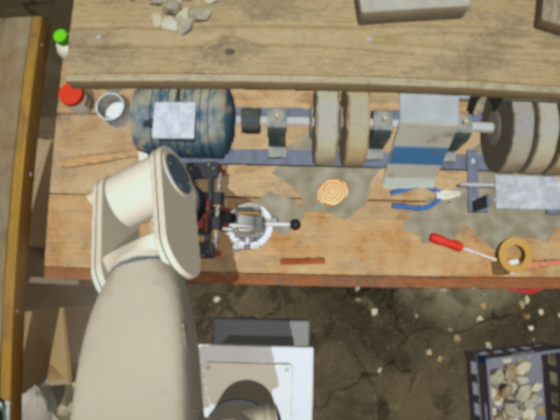

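carry_out([
  [[0.3,0.2,0.7,0,0,0,0.9],[0.5,0.2,1.3,0,0,0,0.9],[0.7,0.2,1.9,0,0,0,0.9],[0.85,0.2,2.4,0,0,0,0.9],[0.95,0.2,2.75,0,0,0,0.9],[0.95,0.2,2.75,0,0,0,0.9],[0.95,0.2,2.75,0,0,0,0.9]],
])

```text
t: 18.95
tcp_pos: [0.4393, 0.04, 0.2211]
tcp_rot: [[0.02, 1.0, -0.008], [0.96, -0.021, -0.281], [-0.281, -0.002, -0.96]]
force: [0.4, 0.1, -3.3]
gripper_width: 0.0198
```

carry_out([
  [[0.03,0,0.1,0,0,0,0.9],[0.06,0,0.2,0,0,0,0.9],[0.09,0,0.3,0,0,0,0.9],[0.12,0,0.4,0,0,0,0.9]],
])

```text
t: 19.28
tcp_pos: [0.4395, 0.0401, 0.2171]
tcp_rot: [[0.02, 1.0, -0.008], [0.96, -0.021, -0.281], [-0.281, -0.002, -0.96]]
force: [-0.6, 0.7, -5.1]
gripper_width: 0.02
```

carry_out([
  [[0.03,0,0.1,0,0,0,0.9],[0.06,0,0.2,0,0,0,0.9],[0.06,0,0.2,0,0,0,0.9]],
])

```text
t: 19.53
tcp_pos: [0.4393, 0.0401, 0.2147]
tcp_rot: [[0.02, 1.0, -0.008], [0.96, -0.021, -0.281], [-0.281, -0.002, -0.96]]
force: [-0.8, -0.1, -4.3]
gripper_width: 0.0197
```

carry_out([
  [[0.03,0,0.1,0,0,0,0.9],[0.06,0,0.2,0,0,0,0.9],[0.06,0,0.2,0,0,0,0.9]],
])

```text
t: 19.78
tcp_pos: [0.4392, 0.0401, 0.2126]
tcp_rot: [[0.02, 1.0, -0.008], [0.96, -0.021, -0.281], [-0.281, -0.003, -0.96]]
force: [0.6, 0.4, -5.2]
gripper_width: 0.0199
```

carry_out([
  [[0.03,0,0.1,0,0,0,0.9],[0.04,0,0.15,0,0,0,0.9],[0.04,0,0.15,0,0,0,0.9]],
])

```text
t: 20.03
tcp_pos: [0.4395, 0.0401, 0.2115]
tcp_rot: [[0.02, 1.0, -0.008], [0.96, -0.021, -0.281], [-0.281, -0.002, -0.96]]
force: [-0.6, 0.2, -1.3]
gripper_width: 0.0195
```

carry_out([
  [[0.02,0,0.07,0,0,0,0.9],[0.02,0,0.07,0,0,0,0.9],[0.02,0,0.07,0,0,0,0.9],[0.02,0,0.07,0,0,0,0.9]],
])

```text
t: 20.37
tcp_pos: [0.4396, 0.0401, 0.2112]
tcp_rot: [[0.02, 1.0, -0.008], [0.96, -0.021, -0.281], [-0.281, -0.002, -0.96]]
force: [-2.4, 1.3, 4.8]
gripper_width: 0.0199
```

```bash
python3 - <<'E'
from h import *
s=snap('side','s21f.png');t=snap('top','t21f.png')
cv2.imwrite('pics/s21.png',cv2.resize(s['image'][130:230,225:325],None,fx=6,fy=6,interpolation=cv2.INTER_CUBIC))
cv2.imwrite('pics/t21.png',cv2.resize(t['image'][190:260,190:310],None,fx=6,fy=6,interpolation=cv2.INTER_CUBIC))
st=status.get_state();print(st['force'],st['wrist_torque'],st['tcp_pos']);print('foot',st['tcp_pos']+.107*st['tcp_rot'][:,2])
E
```

```text
[-1.9132729   1.19333906  5.07888085] [ 0.06573105  0.46597728 -0.19735544] [0.43961793 0.0401847  0.21126045]
foot [0.43882126 0.0101486  0.10856577]
```

View pics/s21.png

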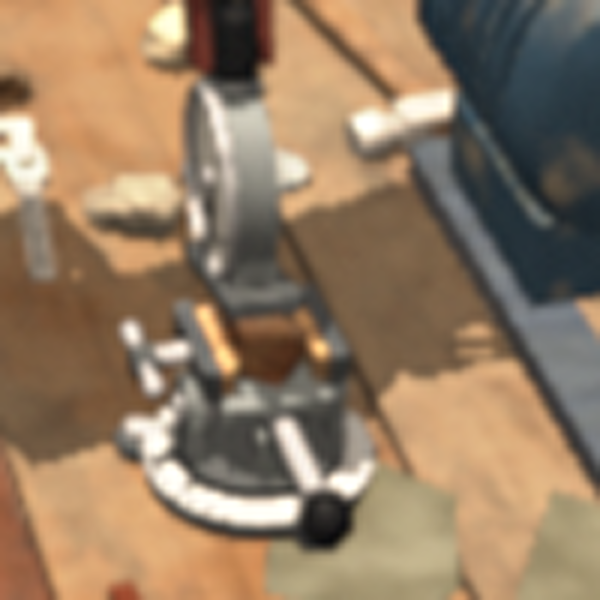

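View pics/t21.png

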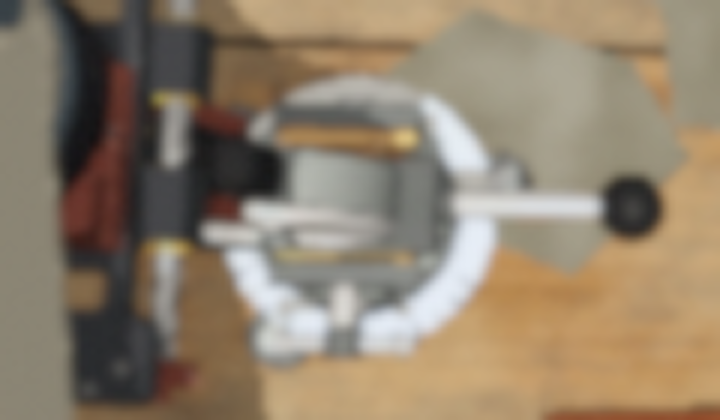

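carry_out([
  [[0,0,-0.02,0,0,0,0.9],[0,0,-0.02,0,0,0,0.9],[0,0,-0.02,0,0,0,0.9],[0,0,-0.02,0,0,0,0.9],[0,0,-0.02,0,0,0,0.9],[0,0,-0.02,0,0,0,0.9],[0,0,-0.02,0,0,0,0.9],[0,0,-0.02,0,0,0,0.9]],
])

```text
t: 21.13
tcp_pos: [0.4396, 0.0402, 0.2112]
tcp_rot: [[0.02, 1.0, -0.007], [0.96, -0.021, -0.281], [-0.281, -0.002, -0.96]]
force: [-3.0, 1.2, 5.5]
gripper_width: 0.0195
```

```bash
python3 chk.py 22 | head -3; python3 - <<'E'
from h import *
st=status.get_state();R=st['tcp_rot'];p=st['tcp_pos'];print(st['force'],st['joint_vel'].round(4),np.arcsin(-R[2,0]))
# predicted dial rim / foot corners for a rigid grasp vs picture
def G(x,y,z): return p+R[:,1]*x+R[:,0]*y-R[:,2]*(z-.107)
for n in('side','top'):
    s=snap(n);im=s['image'].copy()
    if n=='side': x0,y0,w,h,k=225,130,100,95,6
    else: x0,y0,w,h,k=190,190,120,80,6
    a=cv2.resize(im[y0:y0+h,x0:x0+w],None,fx=k,fy=k,interpolation=cv2.INTER_CUBIC)
    P=[G(sx*.018,sy*.048,z) for z in(0,.01) for sx,sy in((-1,-1),(1,-1),(1,1),(-1,1))]
    t=np.linspace(0,2*np.pi,60);P+= [G(-.016,.046*np.cos(q),.054+.046*np.sin(q)) for q in t]
    P+=[G(sx*.010,sy*.023,.138) for sx in(-1,1) for sy in(-1,1)]
    for q in proj(s,P): cv2.circle(a,(int((q[0]-x0+.5)*k),int((q[1]-y0+.5)*k)),2,(0,255,0),-1)
    cv2.imwrite('pics/ov_%s.png'%n,a)
E
```

```text
(np.float64(294.7291666666667), np.float64(223.72916666666666)) 48
[ 0.45013261 -0.10727228  0.057     ] 0.1120740613671669 0.005644556441073195
0.052 [(-61.1, -6.5), (-40.8, -2.3), (-38.5, -2.2), (-37.8, -2.2), (-32.2, -4.4), (-9.6, -18.5), (-1.4, -19.1), (-0.6, -19.1), (17.8, -2.9), (27.6, -6.3), (38.8, -1.3), (49.0, -4.9), (58.4, -5.8)]
[-1.47753421  2.03304958  5.77129725] [ 0.001  -0.0018 -0.0005 -0.0014  0.0011  0.0003] 0.2846379852170504
```

View pics/ov_side.png

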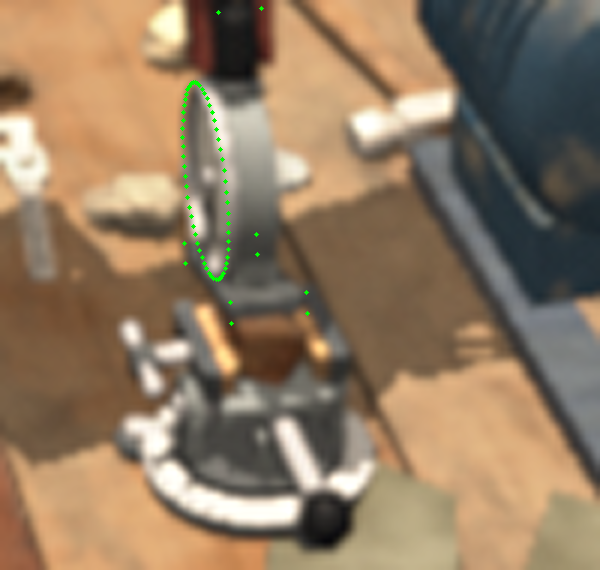

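View pics/ov_top.png

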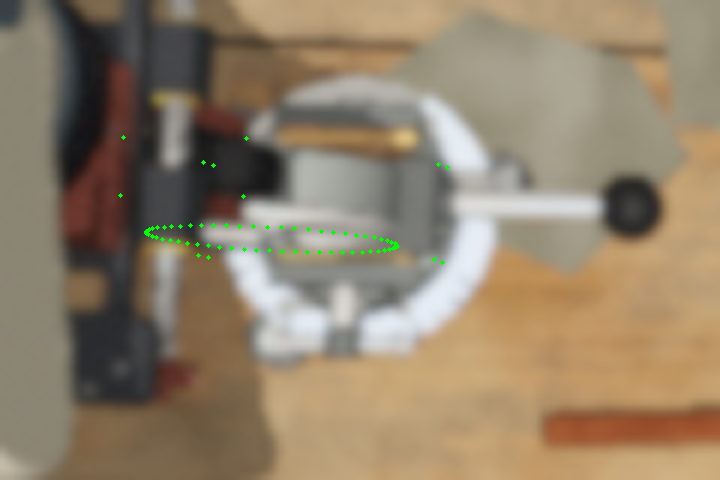

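```bash
python3 -c "
from h import *
st=status.get_state();print(st['t'],st['force'],st['gripper_width']);job_done()"
```

```text
21.3333 [-1.92749544  0.64818337  5.66599209] 0.019519941950888325
the job is handed in; nothing more can be done
```

I set the vise, stood the gauge on the stone with its fork setting, and handed the job in at about 21 s with the gauge still held there. The hand-in gives no verdict. The swivel, my least certain value, reads 0.02–0.04 rad from zero against the 0.07 limit.

**Vise:** I turned it to zero and lowered it until it pressed on its stop. My first turn overshot to about −0.06 rad, so I re-gripped the lever and corrected it. The zero line itself was too blurred to read directly. I took zero from the degree ticks in the top view (ring yaw about −0.025 rad).
- **At release, swivel:** lever angle +0.02 rad, pointer about +0.04 rad.
- **At release, tilt:** the lever was pressed on its stop with about 30 N.
- **With the gauge on the stone, swivel:** the lever read about +0.03 rad, from a poorer view of the knob.

**Gauge:** I read the fork in a close-up at about 0.285 rad. Leaned 0.28 rad there, the pointer stood between the prongs, within about 0.02 rad of the middle.

**Final state:**

| Check | Reading |
|---|---|
| Tool lean | 0.285 rad |
| Foot centre | about 6 mm from my estimate of the crown, 0.109 m up |
| Press on the stone | about 10 N |
| Arm | still |
| Foot above the jaws | about 14 mm at their +y end, by calculation |

**Not confirmed:** the pointer could not be read in place because the dial is nearly edge-on to the cameras. A projected outline of the gauge matched the side picture. In the top picture it sat a few millimetres off, which I put down to calibration. Neither view showed the gauge slipping in the grip.

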